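Clamp a wood slice with the guarded knob

ROBOT

A 6-joint arm with a two-finger parallel gripper is mounted at the origin on the work surface. World frame = base frame: x ahead of the robot, y to its left, z up, the work surface at z = 0. Lengths are in m, angles in degrees, forces in N, time in s.
With the tool pointing down it reaches from about 0.325 to 0.9 m from the base axis. Payload 6.1 kg.
Tool frame: the origin (TCP) lies midway between the tips of the shut fingers; the grasp point (between the pads) lies 19 mm behind it; y points along the fingers, x is the direction in which the jaws open and shut, and the axes are right-handed (so a half turn about y gives the same grasp; the last joint's range is limited). The gripper opens to 85 mm and grips with 20 to 120 N. Pads are 22 mm wide; open, the fingers measure 114 mm over their backs; the gripper's body (76 mm by 85 mm) begins 54 mm behind the grasp point. The pads swing forward as they close: fully open they stand 13 mm farther back than shut.
Start: joints at [-77.928, 12.628, 87.462, -0, 79.91, -7.225], TCP at [0.207, -0.59, 0.231] pointing down, gripper open.
Joint ranges: [-170.65, 170.65], [-52.31, 119.04], [5.05, 147.46], [-71.25, 251.25], [11.57, 151.72], [-153.62, 153.62]. Speed limits (degrees/s): [147.25, 147.25, 172.46, 180, 180, 180].

INTERFACE

Orientations are given as a 3x3 rotation matrix whose columns are the frame's x, y, z axes.
In Python, from cell import monitor, cams, arm gives the robot as it stands.
- The arm moves only by the tool carry_out, never from a script. Its argument "motion" is a list of rows, each a list of 3 entries, a list of its own where there are three numbers: the gripper's target within -1 to 1 (shut at 1, half-way at 0, fully open at -1), then the shift along the tool's x, y, z each as a share of 0.1 m, from -1 to 1, then the turn about the tool's y as a share of 0.1 rad, from -1 to 1. A call has 1 to 12 rows; each row shifts and turns the commanded pose from where the row before left it, along the tool's axes as they then stand; what a row does not reach is not made up. A row lasts 1/10 s, in which the tool goes at most 50 mm and 8.59 degrees, less where a joint would pass 70% of its speed; a pose out of reach is approached as far as the arm can. A call with a number of a shift or a turn outside -1 to 1 is refused whole. A call with a gripper value outside its range is refused whole. The fingers move at their own pace and stop on an object; "squeeze" is the grip in N (left out, the last holds). Time passes only in rows, so rows that do not move let the fingers close. It gives the time, the measured TCP pose, the force and the opening at its end, in the units of the state.
- monitor.state(): the state, without advancing time (a new reading comes with each control period).
- cams.read_camera(name): name is "scene" or "top" or "wrist"; returns the picture (400x640x3 uint8, red, green, blue); there is no depth.
- cams.get_calibration(name): a dict with "fx", "fy", "cx", "cy" (pixels), "cam_to_world" (4x4, takes a point from camera to world coordinates); the wrist camera has in their place "mount" (4x4, takes a point from camera to tool coordinates, whose origin is the TCP and whose axes are the tool frame's). Camera axes: x right, y down, z forward; pixel columns grow to the right and rows downward; lengths in m; the calibration is good to about 2 mm. The wrist camera is an equidistant fisheye: a pixel r from the principal point sees the ray r / f radians off the axis. A picture is of the moment at which its call begins: read the wrist's pose just before it. get_calibration takes no time and is no camera call.
- arm.close_job(): hands the job in, once; it reports no verdict.
Trained networks look in the newest picture that a camera, given by its name, has taken for a name from the list of things; names that differ only in an ending like _2 or _b are one class to them, and where a whole thing is asked for, a point or a joint stands for the part that bears it (a point fixed in the world has none). Each returns a list of dicts, best first, with "p" (0 to 1); they miss things now and then, are a little off and sometimes report something else, mostly with a low value. They report only what shows in the picture. A call takes as long as a camera call.
- cams.trace(name, camera): "pixels" (400x640 bool, what is visible of it) and "rect" ([left, top, right, bottom] in pixels, round what is visible of it).
The state is a dict: "time_s": time; "joint_positions": joint angles; "joint_vel": joint speeds; "joint_efforts": joint torques, N m; "eef_pos": TCP position; "tcp_rot": TCP orientation; "force": force on the tool from outside, world axes, zero at the start; "ft_torque": the same for the moment, N m; "width": opening from 0.0 (shut) to 1.0 (fully open).
Only numpy, scipy, OpenCV 4.12 (cv2) and the standard library are available. Lean on these libraries where they do the work, as an engineer would, in place of code of your own. Each camera call takes 0.05 s, during which the arm holds its last target.

TASK

Set the small, thick wood slice flat on the bed of the carving clamp, between its two jaws, then reach down through the round opening of the yellow guard and turn the red knob clockwise until the slice is held between the jaws with a light clamping force of about 9 N (at least 4 N, and never more than 16 N, or the bark gets crushed). Let go and leave it clamped. Move the jaw only by its knob, do not bear on the guard, and leave everything else where it is.

Things in the scene. Friction and masses are not known exactly. Their poses are not given: they have to be found in the camera images.
- clamp: Carving clamp fixed to the bench: grey steel bed 130 (x) x 295 (y) x 20 high. Origin on the bench surface; own axes turn with it: z up, y along the jaws' travel; the bed spans y = -120 to +175. Along +y: fixed jaw, open space, sliding jaw, guarded knob (at x = 0, y = +105). Turning the knob free takes a steady 0.2 N m or so of friction, which also holds it; clamping adds 0.012 N m per N.
- guard: Yellow guard over the knob, 130 x 130. Origin 20 above the bench, on the knob's axis; axes as the clamp's. Its 6 thick top plate (upper face 80 above the bench) has one round opening of 92 diameter over the knob; posts and bars at the sides. A wide open gripper does not fit in: the fingers, over their backs, must stay within the 92 circle as they turn. Hand's force on it to stay below 12 N.
- knob_grip (a point): Red knob's grip, on its vertical axis, 52 above the bench, 28 below the guard's upper face. Upright bar 44 long (own x) x 14 thick (own y: pinch here) x 30 high, from 36 to 66 above the bench; under it a black foot, 48 across, top 28 above the bench. Tightens clockwise seen from above, from its start at the open end, up to 2.6 rad; drives the sliding jaw 12 mm per rad towards the fixed jaw.
- jaw: Aluminium plate of the sliding jaw, 60 (x) x 8 (y) x 30 high. Origin at its middle in x and y, on the bed's top; clamping face 4 from it on the -y side; axes as the clamp's. Backed by a spring of 7 N per mm: once the slice is pinched the plate stops and each further 0.1 rad of knob adds about 8 N. Move it by the knob only (hand's force on it below 10 N).
- stop: Fixed steel jaw, 70 (x) x 26 (y) x 32 high, on the bed. Origin on the bed's top (20 above the bench) at the middle of its clamping face, the block on the -y side of it; axes as the clamp's. Its place along the bed differs: at the start the two faces stand 75 to 80 apart, the sliding jaw's at the clamp's y = +10.
- slice_center (a point): Centre (half-way up, 20 above its underside) of the small, thick wood slice with dark bark and pale top, to be clamped. 40 high, irregular in outline: 58 to 65 across depending on the direction, its middle up to 3 off this point. Loose, about 0.09 kg, lies flat on the bench; z is up.
- sandblock: Bystander: cork sanding block with a red underside, 90 x 55 x 28 (mm); origin at its underside. Leave it.
- waxtin: Bystander: brass-coloured wax tin, 64 across, 45 high (mm); origin at its underside. Leave it.
- glue: Bystander: white glue bottle with orange cap, 56 across, 95 high (mm); origin at its underside. Leave it.
- driver: Bystander: screwdriver lying flat. Leave it.
- mallet: Bystander: hammer lying flat. Leave it.
- brush: Bystander: brush lying flat. Leave it.
- bigslice: Bystander: large thin wood slice, 90 across, 22 high (not the one to clamp) (mm); origin at its underside. Leave it.

How it is judged (in metres and radians):
On the way, in this order (a step that is already met when the one before it is completed fails the run):
1. the slice sits flat on the bed between the jaws, let go, not yet clamped (x of slice_center in the frame of clamp between -0.02 and 0.02 m and y of slice_center in the frame of clamp between -0.06 and 0 m and z of slice_center in the frame of clamp between 0.035 and 0.045 m and angle between slice_center's own z axis and vertical below 0.12 rad and contact force between slice and the fingers below 0.1 N and contact force between jaw and slice below 2 N), for 0.2 s.
2. the slice is clamped between the jaws with at least 4 N (x of slice_center in the frame of clamp between -0.02 and 0.02 m and y of slice_center in the frame of clamp between -0.06 and 0 m and z of slice_center in the frame of clamp between 0.035 and 0.045 m and angle between slice_center's own z axis and vertical below 0.12 rad and contact force between jaw and slice above 4 N and contact force between stop and slice above 3 N), for 0.3 s.
At the end, for the whole second after the job is handed in: The slice lies flat on the bed (centre 35 to 45 mm above the clamp's origin, tilted less than 0.12 rad), its centre within 20 mm of the jaws' middle across x and at the clamp's y between -60 and 0 mm, at rest, pressed by the sliding jaw with more than 4 N against the fixed jaw (more than 3 N there) (all of step 2 and linear speed of slice below 0.01 m/s); the robot touches nothing.
It fails at once if the jaw presses the slice with more than 16 N (contact force between jaw and slice above 16 N).
It fails at once if the hand bears on the guard with more than 12 N (contact force between guard and the fingers above 12 N or contact force between guard and the arm above 12 N).
It fails at once if the hand pushes the sliding jaw with more than 10 N (contact force between jaw and the fingers above 10 N or contact force between jaw and the arm above 10 N).
It fails at once if a bystander is moved by more than 30 mm (distance of any of sandblock, waxtin, glue, driver, mallet, brush, bigslice from where it was at the start of the episode above 0.03 m).
It also fails if it takes over 67 s, if anything falls off the work surface, if the arm or the gripper's body presses on something with over 40 N, if the wrist force passes 120 N, or if a joint passes its speed limit or range.

## Working session

There is one attempt and no reset: what is moved stays moved. The work goes in short steps, Python scripts to look and compute and a tool call to move; the robot and the scene stay as the last step left them, time stands still between calls to the robot, and variables do not carry over. Pictures are saved under pics/ and viewed, and the job is handed in when it is done.

Besides the shell and the picture viewer there is one more tool, called after "Emit:" as name(argument=value, ...) on one line, values as JSON. carry_out: Moves the arm, as the interface text tells. Its arguments: {"type":"object","properties":{"motion":{"type":"array"},"squeeze":{"type":"number"}},"required":["motion"]}

```bash
ls; mkdir -p pics; cat > h.py <<'E'
import numpy as np, cv2
from cell import monitor, cams, arm
def snap(c,fn):
    im=cams.read_camera(c); cv2.imwrite('pics/'+fn,np.ascontiguousarray(im[:,:,::-1])); return im
def pr():
    s=monitor.state(); print({k:np.round(s[k],4).tolist() for k in s}); return s
E
python3 - <<'E'
from h import *
s=pr()
for c in ['scene','top','wrist']:
    snap(c,c+'0.png'); k=cams.get_calibration(c); print(c,{a:np.round(b,4).tolist() for a,b in k.items()})
E
```

```text
pics
{'time_s': 0.0, 'joint_positions': [-77.9288, 12.6752, 87.5267, 0.0021, 79.912, -7.2252], 'joint_vel': [-0.0234, -0.0646, 0.0418, 0.1, -0.0836, -0.0552], 'joint_efforts': [-0.0024, -49.6901, -38.9401, -0.0003, 0.0109, -0.0], 'eef_pos': [0.2064, -0.5893, 0.2302], 'tcp_rot': [[0.3304, -0.0004, 0.9438], [-0.9438, 0.002, 0.3304], [-0.002, -1.0, 0.0003]], 'force': [-0.2593, 0.4712, -0.1015], 'ft_torque': [0.0225, -0.0056, -0.022], 'width': 1.0006}
scene {'fx': 464.1183, 'fy': 464.1183, 'cx': 316.2326, 'cy': 199.0866, 'cam_to_world': [[0.5109, 0.5864, -0.6286, 1.4741], [0.8596, -0.3422, 0.3794, -0.4901], [0.0073, -0.7342, -0.6789, 1.0056], [0.0, 0.0, 0.0, 1.0]]}
top {'fx': 448.486, 'fy': 448.486, 'cx': 322.9481, 'cy': 195.722, 'cam_to_world': [[0.023, -0.995, 0.0977, 0.505], [-0.9993, -0.0257, -0.0273, 0.0545], [0.0297, -0.097, -0.9948, 1.1567], [0.0, 0.0, 0.0, 1.0]]}
wrist {'fx': 309.7069, 'fy': 309.7069, 'cx': 317.7209, 'cy': 198.8722, 'mount': [[1.0, -0.0004, -0.001, -0.0], [0.0009, -0.2992, 0.9542, -0.1417], [-0.0007, -0.9542, -0.2992, 0.076], [0.0, 0.0, 0.0, 1.0]]}
```

View pics/scene0.png

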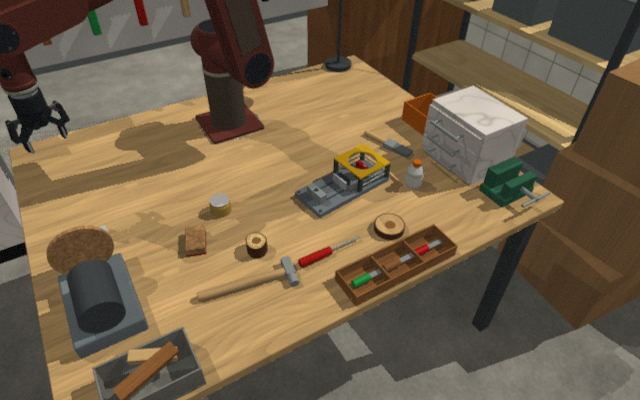

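View pics/top0.png

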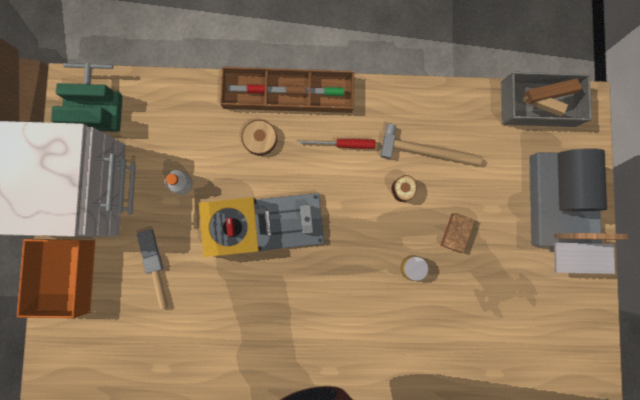

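View pics/wrist0.png

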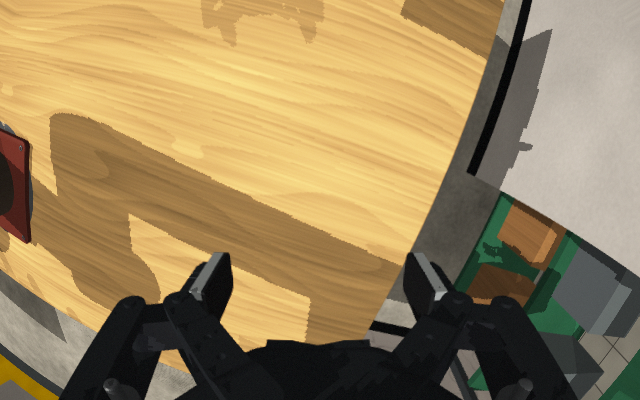

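The scene view shows the small slice at (257,244) and the clamp at about (345,180). In the top view they are at (404,188) and (262,223), with the guard and red knob at (228,226). Next I'll triangulate them.

```bash
cat >> h.py <<'E'
def ray(c,uv,s=None):
    k=cams.get_calibration(c); u,v=uv
    if c=='wrist':
        dx=(u-k['cx']);dy=(v-k['cy']);r=np.hypot(dx,dy);th=r/k['fx']
        d=np.array([np.sin(th)*dx/(r+1e-9),np.sin(th)*dy/(r+1e-9),np.cos(th)])
        T=np.eye(4);T[:3,:3]=s['tcp_rot'];T[:3,3]=s['eef_pos'];M=T@np.array(k['mount'])
    else:
        d=np.array([(u-k['cx'])/k['fx'],(v-k['cy'])/k['fy'],1]);M=np.array(k['cam_to_world'])
    d=M[:3,:3]@d; return M[:3,3],d/np.linalg.norm(d)
def proj(c,P,s=None):
    k=cams.get_calibration(c)
    if c=='wrist':
        T=np.eye(4);T[:3,:3]=s['tcp_rot'];T[:3,3]=s['eef_pos'];M=T@np.array(k['mount'])
    else: M=np.array(k['cam_to_world'])
    q=np.linalg.inv(M)@np.append(P,1)
    if c=='wrist':
        r=np.hypot(q[0],q[1]);th=np.arctan2(r,q[2]);return np.array([k['cx']+k['fx']*th*q[0]/r,k['cy']+k['fx']*th*q[1]/r])
    return np.array([k['cx']+k['fx']*q[0]/q[2],k['cy']+k['fy']*q[1]/q[2]])
def atz(c,uv,z,s=None):
    o,d=ray(c,uv,s); return o+d*(z-o[2])/d[2]
def tri(rays):
    A=np.zeros((3,3));b=np.zeros(3)
    for o,d in rays:
        P=np.eye(3)-np.outer(d,d);A+=P;b+=P@o
    x=np.linalg.solve(A,b); return x,[np.linalg.norm((np.eye(3)-np.outer(d,d))@(x-o)) for o,d in rays]
def cen(m):
    return np.array(np.nonzero(m)[::-1]).mean(1)
E
python3 - <<'E'
from h import *
R={}
for c in ['scene','top']:
    im=cams.read_camera(c)
    for n in ['slice_center','clamp','guard','knob_grip','jaw','stop']:
        r=cams.trace(n,c)
        for q in r[:2]: print(c,n,round(q['p'],2),np.round(q['rect'],1).tolist(),cen(q['pixels']).round(1),q['pixels'].sum())
        if r:R[c,n]=r[0]
    if c=='top': cv2.imwrite('pics/topc.png',cv2.resize(im[150:290,180:440,::-1],None,fx=3,fy=3,interpolation=cv2.INTER_CUBIC))
    else: cv2.imwrite('pics/scc.png',cv2.resize(im[130:270,220:440,::-1],None,fx=3.5,fy=3.5,interpolation=cv2.INTER_CUBIC))
for n in ['slice_center','guard','knob_grip','jaw','stop']:
    if ('scene',n) in R and ('top',n) in R: print(n,tri([ray(c,cen(R[c,n]['pixels'])) for c in('scene','top')]))
np.set_printoptions(precision=4,suppress=True)
E
```

```text
scene slice_center 0.65 [248.9, 234.8, 268.6, 258.1] [256.3 245.1] 457
scene clamp 0.74 [295.9, 145.6, 391.8, 215.1] [348.3 180.4] 3016
scene knob_grip 0.67 [365.3, 131.0, 415.0, 155.1] [391.  144.8] 421
scene knob_grip 0.48 [356.0, 159.8, 364.0, 170.1] [360.5 165.4] 67
scene jaw 0.68 [336.2, 175.0, 345.2, 189.7] [339.9 181.7] 112
scene stop 0.69 [306.9, 183.1, 328.6, 204.2] [316.5 193.9] 265
top slice_center 0.75 [222.1, 217.5, 242.3, 236.6] [231.5 226.8] 277
top slice_center 0.63 [389.8, 175.8, 417.2, 206.5] [403.3 188.3] 536
top clamp 0.64 [199.0, 190.5, 323.5, 255.9] [257.9 223.8] 6212
top guard 0.94 [199.3, 195.9, 259.6, 255.8] [227.5 226.3] 1809
top knob_grip 0.73 [222.0, 216.4, 242.2, 232.5] [231.2 226.4] 276
top knob_grip 0.56 [390.5, 176.5, 416.9, 201.6] [403.4 188.2] 513
top stop 0.6 [301.9, 136.5, 374.9, 147.0] [349.2 142.9] 506
top stop 0.56 [165.3, 172.5, 192.6, 196.1] [178.  181.7] 502
slice_center (array([ 0.50369502,  0.07645422, -0.14420665]), [np.float64(0.20298421385688276), np.float64(0.20298421385688267)])
knob_grip (array([0.55958812, 0.27246833, 0.14559016]), [np.float64(0.050827951122814366), np.float64(0.050827951122814415)])
stop (array([ 0.71415032, -0.02789863,  0.20159254]), [np.float64(0.0022791136599854315), np.float64(0.0022791136599854015)])
```

View pics/topc.png

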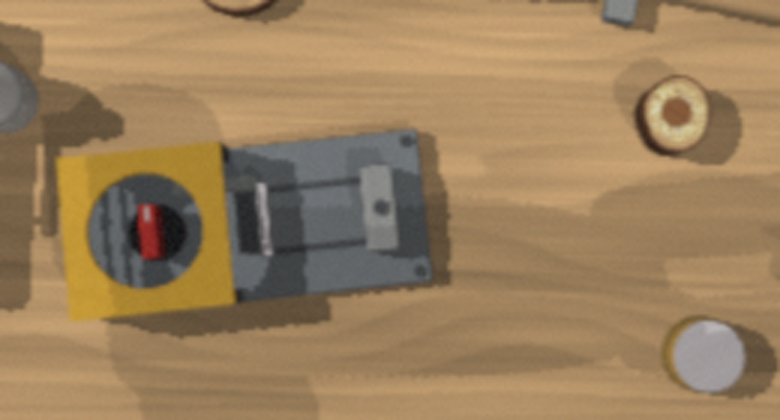

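View pics/scc.png

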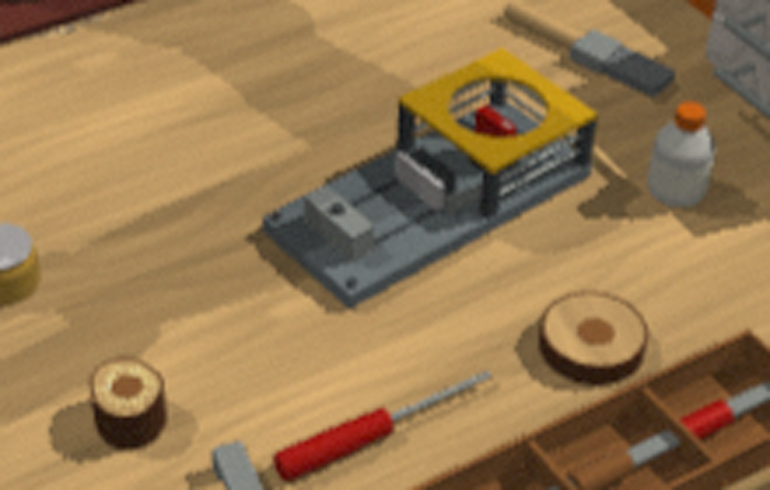

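```bash
python3 - <<'E'
from h import *
np.set_printoptions(precision=4,suppress=True)
t=lambda x,y:np.array([180+x/3-.33,150+y/3-.33])
s=lambda x,y:np.array([220+x/3.5-.36,130+y/3.5-.36])
print('slice',tri([ray('top',t(676,113)),ray('scene',s(127,383))]), atz('top',t(676,113),.04),atz('scene',s(127,383),.04))
T=[(57,157),(220,142),(235,302),(70,320)]
G=[atz('top',t(*p),.08) for p in T];print('guard z.08',np.array(G),np.mean(G,0))
S=[(597,116),(500,171),(398,101),(502,50)]
G2=[atz('scene',s(*p),.08) for p in S];print(np.array(G2),np.mean(G2,0))
for a in range(4):print(tri([ray('top',t(*T[a])),ray('scene',s(*S[a]))]))
print('bed corners',[atz('top',t(*p),.02) for p in [(417,130),(432,280)]],[atz('scene',s(*p),.02) for p in [(352,300),(264,218)]])
E
```

```text
slice (array([ 0.6406, -0.1818,  0.0444]), [np.float64(0.000154546288839399), np.float64(0.00015454628883936148)]) [ 0.6412 -0.1826  0.04  ] [ 0.6367 -0.1805  0.04  ]
guard z.08 [[0.5879 0.3217 0.08  ]
 [0.6033 0.1929 0.08  ]
 [0.4764 0.1762 0.08  ]
 [0.4595 0.3051 0.08  ]] [0.5318 0.249  0.08  ]
[[0.5893 0.3205 0.08  ]
 [0.6087 0.1985 0.08  ]
 [0.4784 0.1743 0.08  ]
 [0.4611 0.3038 0.08  ]] [0.5344 0.2493 0.08  ]
(array([0.588 , 0.3219, 0.0786]), [np.float64(0.0001711594823736251), np.float64(0.00017115948237349712)])
(array([0.6054, 0.1964, 0.078 ]), [np.float64(0.0037614179065167206), np.float64(0.003761417906516711)])
(array([0.4762, 0.1762, 0.0779]), [np.float64(0.00031966204684807947), np.float64(0.0003196620468480374)])
(array([0.4593, 0.3054, 0.0783]), [np.float64(0.00013758372278843461), np.float64(0.00013758372278860836)])
bed corners [array([0.6233, 0.0344, 0.02  ]), array([0.4969, 0.0187, 0.02  ])] [array([0.6297, 0.0342, 0.02  ]), array([0.4989, 0.0198, 0.02  ])]
```

```bash
cat >> h.py <<'E'
def Ry(a): c,s=np.cos(a),np.sin(a); return np.array([[c,0,s],[0,1,0],[-s,0,c]])
def down(ang):
    a=np.radians(ang); x=np.array([np.cos(a),np.sin(a),0]);y=np.array([0,0,-1.]);return np.column_stack([x,y,np.cross(x,y)])
def plan(p1,ang,n,g,p0=None,a0=None):
    s=monitor.state()
    p=np.array(s['eef_pos'] if p0 is None else p0,float);R=np.array(s['tcp_rot'])
    if a0 is None: a0=np.degrees(np.arctan2(R[1,0],R[0,0]))
    R=down(a0); turn=-np.radians((ang-a0+180)%360-180); out=[];done=0;p1=np.array(p1,float);start=p.copy()
    for i in range(n):
        tr=round(turn*(i+1)/n*10-done,2); done+=tr
        want=start+(p1-start)*(i+1)/n
        d=np.round(R.T@(want-p)*10,2); p=p+R@d/10; R=R@Ry(tr*.1)
        out.append([g,d.tolist(),tr])
    print(str(out).replace(' ',''),'\nend',p.round(4),np.degrees(np.arctan2(R[1,0],R[0,0])).round(2),'max',max(np.linalg.norm(o[1]) for o in out),max(abs(o[2]) for o in out))
E
python3 - <<'E'
from h import *
plan([.62,-.20,.20],7,14,-1)
E
```

```text
[[-1,[-0.17,0.02,0.37],np.float64(-0.97)],[-1,[-0.12,0.02,0.39],np.float64(-0.97)],[-1,[-0.09,0.03,0.39],np.float64(-0.97)],[-1,[-0.06,0.02,0.4],np.float64(-0.96)],[-1,[-0.01,0.02,0.41],np.float64(-0.97)],[-1,[0.03,0.02,0.4],np.float64(-0.97)],[-1,[0.06,0.03,0.41],np.float64(-0.97)],[-1,[0.11,0.02,0.39],np.float64(-0.97)],[-1,[0.14,0.02,0.38],np.float64(-0.97)],[-1,[0.17,0.02,0.36],np.float64(-0.97)],[-1,[0.22,0.03,0.35],np.float64(-0.97)],[-1,[0.24,0.02,0.32],np.float64(-0.96)],[-1,[0.28,0.02,0.3],np.float64(-0.97)],[-1,[0.3,0.02,0.27],np.float64(-0.97)]] 
end [ 0.6201 -0.2004  0.2003] 6.99 max 0.4154515615568197 0.97
```

Emit:
carry_out(motion=[[-1,[-0.17,0.02,0.37],-0.97],[-1,[-0.12,0.02,0.39],-0.97],[-1,[-0.09,0.03,0.39],-0.97],[-1,[-0.06,0.02,0.4],-0.96],[-1,[-0.01,0.02,0.41],-0.97],[-1,[0.03,0.02,0.4],-0.97],[-1,[0.06,0.03,0.41],-0.97],[-1,[0.11,0.02,0.39],-0.97],[-1,[0.14,0.02,0.38],-0.97],[-1,[0.17,0.02,0.36],-0.97],[-1,[0.22,0.03,0.35],-0.97],[-1,[0.24,0.02,0.32],-0.96]])

```text
time_s: 2.05
eef_pos: [0.5618, -0.2547, 0.2043]
tcp_rot: [[0.998, 0.0, 0.068], [-0.068, -0.0, 0.998], [0.0, -1.0, -0.0]]
force: [0.2, -0.4, 0.7]
width: 1.002
```

Emit:
carry_out(motion=[[-1,[0.28,0.02,0.3],-0.97],[-1,[0.3,0.02,0.27],-0.97],[-1,[0,0,0],0],[-1,[0,0,0],0]])

```text
time_s: 2.45
eef_pos: [0.6203, -0.1996, 0.1999]
tcp_rot: [[0.992, -0.001, -0.123], [0.123, -0.0, 0.992], [-0.001, -1.0, 0.0]]
force: [-1.0, -0.6, -1.3]
width: 1.0
```

```bash
python3 - <<'E'
from h import *
np.set_printoptions(precision=4,suppress=True)
s=pr(); snap('wrist','w1.png')
for q in cams.trace('slice_center','wrist'): 
    c=cen(q['pixels']);print(q['p'],q['rect'],c,q['pixels'].sum(),atz('wrist',c,.03,s))
E
```

```text
{'time_s': 2.45, 'joint_positions': [-24.7481, 17.5037, 85.0103, -0.0233, 77.5247, -31.8099], 'joint_vel': [-2.2425, -0.9524, 0.8911, -0.334, -0.0068, 0.0994], 'joint_efforts': [1.4442, -52.9806, -38.8608, 0.1848, -0.0405, -0.0395], 'eef_pos': [0.6203, -0.1996, 0.1999], 'tcp_rot': [[0.9924, -0.0008, -0.123], [0.123, -0.0001, 0.9924], [-0.0008, -1.0, 0.0]], 'force': [-1.0112, -0.5982, -1.2574], 'ft_torque': [-0.0195, -0.0104, -0.0165], 'width': 0.9998}
0.87 [305.4, 134.4, 368.6, 200.3] [337.7876 167.657 ] 3102 [ 0.6385 -0.1846  0.03  ]
```

View pics/w1.png

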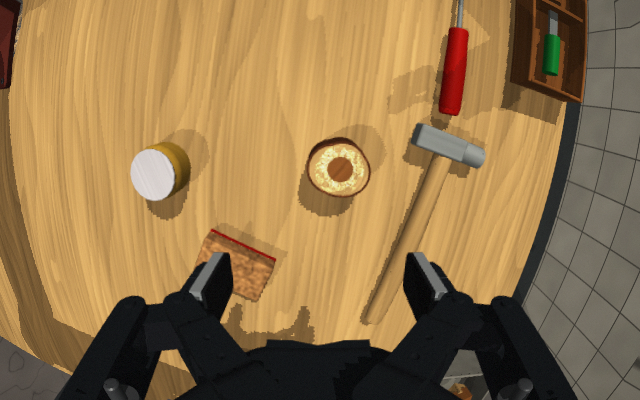

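```bash
python3 - <<'E'
from h import *
np.set_printoptions(precision=4,suppress=True)
s=monitor.state()
q=cams.trace('slice_center','wrist')[0]; m=q['pixels'].astype(np.uint8)
im=cv2.imread('pics/w1.png')
cv2.imwrite('pics/w1c.png',cv2.resize(im[110:260,230:500],None,fx=2.9,fy=2.9,interpolation=cv2.INTER_CUBIC))
# contour at z=.04
cs=max(cv2.findContours(m,cv2.RETR_EXTERNAL,cv2.CHAIN_APPROX_NONE)[0],key=len)[:,0]
P=np.array([atz('wrist',c,.04,s)[:2] for c in cs]); print('mask extents z.04',P.min(0),P.max(0))
print('hammer left/low',atz('wrist',(412,140),.02,s),atz('wrist',(415,200),.02,s),'sand',atz('wrist',(275,262),.028,s),atz('wrist',(210,230),.028,s))
top=atz('wrist',(339,168),.04,s); print(top, tri([ray('wrist',(339.5,168),s),ray('top',(405,187.3)),ray('scene',(256,239))]))
E
```

```text
mask extents z.04 [ 0.6051 -0.2153] [ 0.67   -0.1535]
hammer left/low [ 0.7141 -0.1475  0.02  ] [ 0.7308 -0.2134  0.02  ] sand [ 0.5814 -0.3048  0.028 ] [ 0.503  -0.2748  0.028 ]
[ 0.6382 -0.1845  0.04  ] (array([ 0.6397, -0.1823,  0.0442]), [np.float64(0.001993930893503796), np.float64(0.0012236814822720575), np.float64(0.0008512877697533819)])
```

View pics/w1c.png

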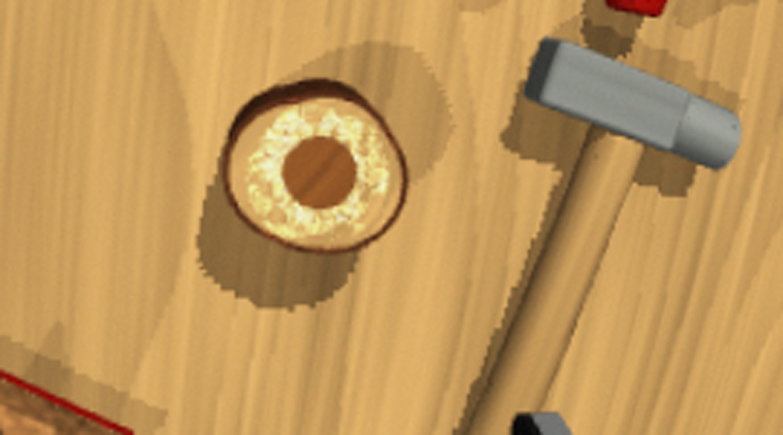

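```bash
python3 - <<'E'
from h import *
plan([.638,-.184,.1],7,3,-1)
plan([.638,-.184,.003],7,5,-1,p0=[.638,-.184,.1],a0=7)
E
```

```text
[[-1,[0.07,0.33,0.05],np.float64(-0.01)],[-1,[0.07,0.34,0.05],np.float64(-0.0)],[-1,[0.07,0.33,0.05],np.float64(-0.01)]] 
end [ 0.6384 -0.1839  0.1004] 7.0 max 0.3507135583350037 0.01
[[-1,[0.0,0.19,0.0],np.float64(-0.0)],[-1,[0.0,0.2,0.0],np.float64(-0.0)],[-1,[0.0,0.19,0.0],np.float64(-0.0)],[-1,[0.0,0.2,0.0],np.float64(-0.0)],[-1,[0.0,0.19,0.0],np.float64(-0.0)]] 
end [ 0.638 -0.184  0.003] 7.0 max 0.2 0.0
```

Emit:
carry_out(motion=[[-1,[0.07,0.33,0.05],0],[-1,[0.07,0.34,0.05],0],[-1,[0.07,0.33,0.05],0],[-1,[0,0,0],0],[-1,[0,0,0],0]])

```text
time_s: 3.1
eef_pos: [0.6382, -0.1838, 0.1004]
tcp_rot: [[0.993, -0.001, -0.12], [0.12, 0.0, 0.993], [-0.001, -1.0, 0.0]]
force: [0.6, 0.2, 0.8]
width: 1.0
```

```bash
python3 - <<'E'
from h import *
np.set_printoptions(precision=4,suppress=True)
s=pr(); snap('wrist','w2.png')
for q in cams.trace('slice_center','wrist'): 
    c=cen(q['pixels']);print(q['p'],q['rect'],c,q['pixels'].sum(),atz('wrist',c,.035,s))
print(proj('wrist',[.638,-.184,.04],s))
E
```

```text
{'time_s': 3.1, 'joint_positions': [-22.8579, 24.4847, 87.241, -0.015, 68.3538, -29.7699], 'joint_vel': [-0.0715, -2.1851, -2.3414, -0.0227, -0.1834, -0.0952], 'joint_efforts': [0.3527, -53.5803, -33.8512, 0.039, 0.0502, 0.0159], 'eef_pos': [0.6382, -0.1838, 0.1004], 'tcp_rot': [[0.9927, -0.0014, -0.1204], [0.1204, 0.0003, 0.9927], [-0.0013, -1.0, 0.0005]], 'force': [0.6194, 0.1616, 0.8126], 'ft_torque': [-0.0462, 0.0218, -0.0177], 'width': 1.0001}
[318.3078 217.1936]
```

View pics/w2.png

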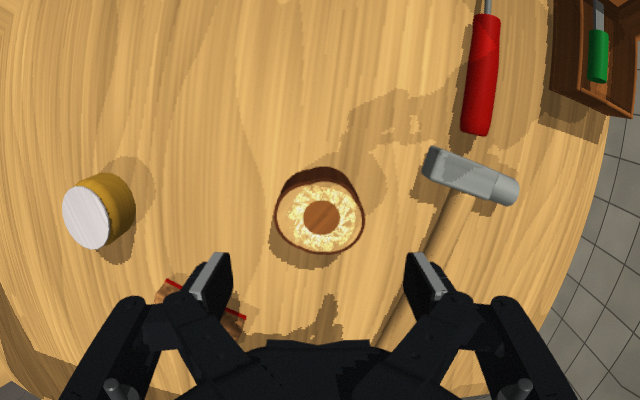

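The slice's top face is centred at about (320,217), against an expected (318,217). That agrees, so I'm descending.

Emit:
carry_out(motion=[[-1,[0.01,0.2,0],0],[-1,[0,0.2,0],0],[-1,[0,0.2,0],0],[-1,[0,0.2,0],0],[-1,[0,0.17,0],0],[-1,[0,0,0],0],[-1,[0,0,0],0]])

```text
time_s: 3.9
eef_pos: [0.6407, -0.1833, 0.0044]
tcp_rot: [[0.993, 0.001, -0.121], [0.121, -0.0, 0.993], [0.001, -1.0, -0.001]]
force: [0.2, -0.3, 0.8]
width: 0.999
```

Emit:
carry_out(motion=[[0,[0,0,0],0],[0.1,[0,0,0],0],[0.2,[0,0,0],0],[0.3,[0,0,0],0],[0.3,[0,0,0],0],[0.3,[0,0,0],0],[0.3,[0,0,0],0]], squeeze=25)

```text
time_s: 4.6
eef_pos: [0.6414, -0.1834, 0.0053]
tcp_rot: [[0.993, 0.003, -0.122], [0.122, -0.001, 0.993], [0.003, -1.0, -0.002]]
force: [-0.8, -0.7, 6.9]
width: 0.749
```

```bash
python3 - <<'E'
from h import *
s=pr(); snap('wrist','w3.png')
E
```

```text
{'time_s': 4.6, 'joint_positions': [-22.7222, 31.6031, 88.8159, -0.0064, 59.4113, -29.709], 'joint_vel': [0.0129, 0.1011, 0.0517, 0.0325, -0.019, 0.0797], 'joint_efforts': [0.2442, -54.5323, -30.5578, 0.1226, -0.2891, -0.0029], 'eef_pos': [0.6414, -0.1834, 0.0053], 'tcp_rot': [[0.9926, 0.0027, -0.1217], [0.1217, -0.0012, 0.9926], [0.0025, -1.0, -0.0016]], 'force': [-0.8295, -0.6998, 6.9001], 'ft_torque': [0.0263, 0.1528, 0.0093], 'width': 0.7487}
```

View pics/w3.png

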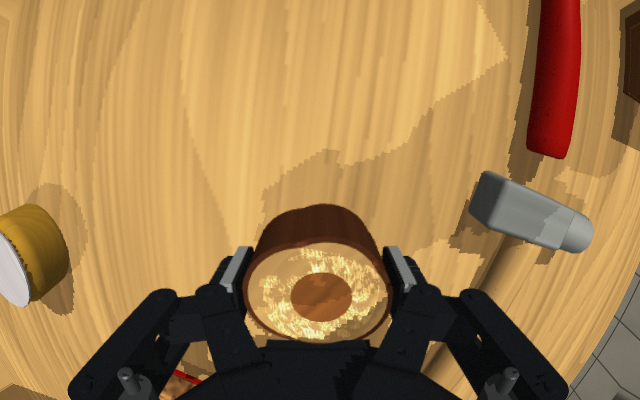

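The slice is gripped with an opening of 63.7 mm, and its top face is centred at about (318,292). I'm lifting it.

Emit:
carry_out(motion=[[0.3,[0,-0.1,0],0],[0.3,[0,-0.2,0],0],[0.3,[0,-0.4,0],0],[0.3,[0,-0.4,0],0],[0.3,[0,-0.4,0],0],[0.3,[0,0,0],0],[0.3,[0,0,0],0]], squeeze=30)

```text
time_s: 5.35
eef_pos: [0.6409, -0.1831, 0.1554]
tcp_rot: [[0.993, 0.003, -0.122], [0.122, -0.001, 0.993], [0.003, -1.0, -0.002]]
force: [-0.9, -0.1, -1.1]
width: 0.75
```

```bash
python3 - <<'E'
from h import *
s=pr(); snap('wrist','w4.png');snap('scene','s4.png')
# slice top in tool frame assuming top is ~ 17mm..: 
R=np.array(s['tcp_rot']);
for up in (.03,.035,.04):
  p=atz('wrist',(318,292),s['eef_pos'][2]+up,s); print(up,R.T@(p-s['eef_pos']))
plan([.573,-.0,.16],7.2,8,.3)
E
```

```text
{'time_s': 5.35, 'joint_positions': [-22.7148, 21.4058, 85.006, 0.0037, 73.3953, -29.7144], 'joint_vel': [0.0265, 2.4534, 2.7997, -0.1098, -0.1417, 0.0469], 'joint_efforts': [0.0113, -58.6011, -40.1668, 0.0025, -0.0541, -0.0001], 'eef_pos': [0.6409, -0.1831, 0.1554], 'tcp_rot': [[0.9925, 0.0031, -0.1218], [0.1218, -0.0012, 0.9925], [0.003, -1.0, -0.0016]], 'force': [-0.923, -0.1272, -1.1219], 'ft_torque': [0.0207, -0.0213, -0.0246], 'width': 0.75}
0.03 [-0.00044131 -0.03000044 -0.0006404 ]
0.035 [-0.00044372 -0.03500605  0.00281127]
0.04 [-0.00044614 -0.04001165  0.00626294]
[[0.3,[-0.05,-0.01,0.24],np.float64(-0.0)],[0.3,[-0.06,-0.01,0.23],np.float64(-0.01)],[0.3,[-0.05,-0.01,0.24],np.float64(-0.0)],[0.3,[-0.06,-0.01,0.24],np.float64(-0.01)],[0.3,[-0.05,-0.01,0.23],np.float64(-0.0)],[0.3,[-0.05,-0.01,0.24],np.float64(-0.01)],[0.3,[-0.06,-0.01,0.23],np.float64(-0.0)],[0.3,[-0.05,-0.01,0.24],np.float64(-0.01)]] 
end [ 5.731e-01 -1.000e-04  1.599e-01] 7.22 max 0.24758836806279894 0.01
```

View pics/w4.png

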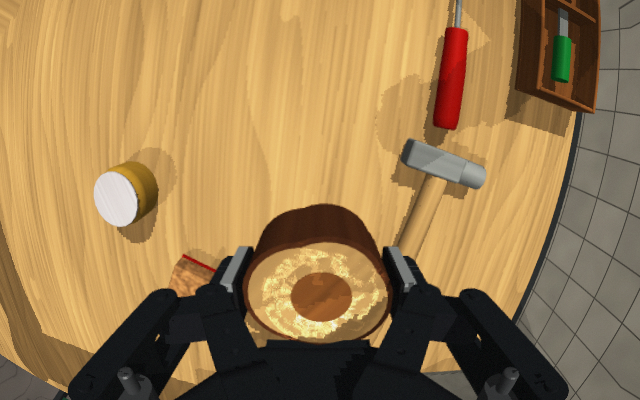

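```bash
python3 - <<'E'
from h import *
plan([.56,.03,.2],7.0,8,.3)
E
```

```text
[[0.3,[-0.07,-0.06,0.28],np.float64(-0.0)],[0.3,[-0.06,-0.06,0.27],np.float64(-0.0)],[0.3,[-0.07,-0.06,0.28],np.float64(-0.0)],[0.3,[-0.06,-0.06,0.27],np.float64(-0.0)],[0.3,[-0.07,-0.06,0.28],np.float64(-0.0)],[0.3,[-0.06,-0.06,0.27],np.float64(-0.0)],[0.3,[-0.07,-0.06,0.28],np.float64(-0.0)],[0.3,[-0.07,-0.06,0.27],np.float64(-0.0)]] 
end [0.5597 0.0296 0.1999] 6.99 max 0.2947880594596735 0.0
```

Emit:
carry_out(motion=[[0.3,[-0.07,-0.06,0.28],0],[0.3,[-0.06,-0.06,0.27],0],[0.3,[-0.07,-0.06,0.28],0],[0.3,[-0.06,-0.06,0.27],0],[0.3,[-0.07,-0.06,0.28],0],[0.3,[-0.06,-0.06,0.27],0],[0.3,[-0.07,-0.06,0.28],0],[0.3,[-0.07,-0.06,0.27],0],[0.3,[0,0,0],0],[0.3,[0,0,0],0],[0.3,[0,0,0],0]])

```text
time_s: 6.55
eef_pos: [0.5603, 0.0285, 0.2]
tcp_rot: [[0.993, -0.002, -0.121], [0.121, -0.0, 0.993], [-0.002, -1.0, 0.0]]
force: [0.2, -0.8, -0.6]
width: 0.754
```

```bash
python3 - <<'E'
from h import *
s=pr(); im=snap('wrist','w5.png')
cv2.imwrite('pics/w5c.png',cv2.resize(im[0:270,180:460,::-1],None,fx=2.2,fy=2.2,interpolation=cv2.INTER_CUBIC))
for n in ['stop','jaw','knob_grip','guard','clamp']:
  for q in cams.trace(n,'wrist')[:2]: print(n,q['p'],np.round(q['rect'],1),cen(q['pixels']).round(1))
E
```

```text
{'time_s': 6.55, 'joint_positions': [-5.1333, 5.4008, 99.0045, -0.0226, 75.7165, -12.0951], 'joint_vel': [-0.5601, 0.1013, -0.3913, 0.0354, 0.0419, 0.233], 'joint_efforts': [0.5794, -43.4078, -38.4004, 0.037, 0.0269, -0.0014], 'eef_pos': [0.5603, 0.0285, 0.2], 'tcp_rot': [[0.9926, -0.0022, -0.1213], [0.1213, -0.0002, 0.9926], [-0.0022, -1.0, 0.0001]], 'force': [0.1588, -0.831, -0.5917], 'ft_torque': [-0.0057, -0.0329, -0.0139], 'width': 0.7537}
stop 0.65 [279.6 135.7 353.4 165. ] [316.2 147.1]
stop 0.41 [242.4 201.6 390.9 344.2] [317.5 276.9]
jaw 0.75 [280.7  44.1 345.6  58.8] [314.9  50.7]
guard 0.91 [239.1   3.7 394.1  34.2] [313.3  10.5]
guard 0.54 [466.9  27.2 536.8 107.3] [503.4  68.1]
clamp 0.82 [237.6   0.  392.1 180.1] [315.5  80.2]
```

View pics/w5c.png

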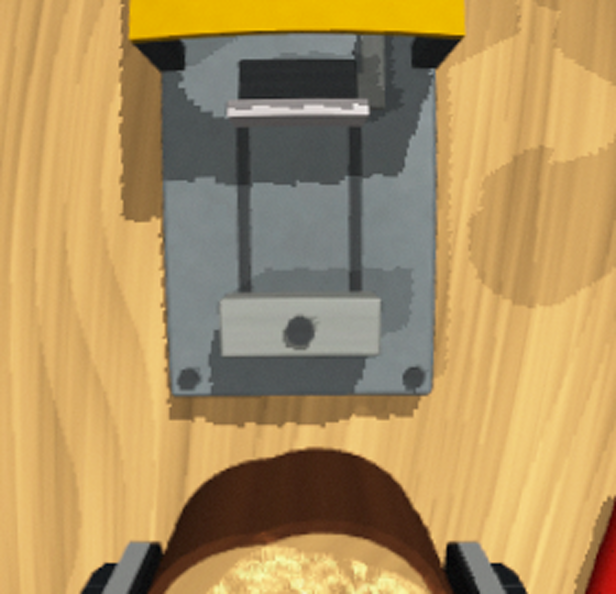

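```bash
cat > pose.py <<'E'
from h import *
from scipy.optimize import least_squares
np.set_printoptions(precision=4,suppress=True)
E
python3 - <<'E'
from pose import *
s=monitor.state()
f=lambda x,y:(180+(x-.6)/2.2,(y-.6)/2.2)
for nm,p,z in [('stopL',(222,298),.052),('stopR',(380,297),.052),('stop frontL',(222,356),.052),('stop frontR',(380,355),.052),('jaw near L',(227,117),.05),('jaw near R',(369,116),.05),('jaw far L',(229,101),.05),('jaw far R',(368,99),.05),('bedL',(170,395),.02),('bedR',(432,394),.02),('guardL',(131,40),.08),('guardR',(463,36),.08)]:
    print(nm,atz('wrist',f(*p),z,s))
E
```

```text
stopL [0.5196 0.0721 0.052 ]
stopR [0.5866 0.0807 0.052 ]
stop frontL [0.5221 0.0469 0.052 ]
stop frontR [0.5902 0.0556 0.052 ]
jaw near L [0.5128 0.1503 0.05  ]
jaw near R [0.5722 0.1578 0.05  ]
jaw far L [0.5128 0.1575 0.05  ]
jaw far R [0.5709 0.1652 0.05  ]
bedL [0.4949 0.0183 0.02  ]
bedR [0.6231 0.0343 0.02  ]
guardL [0.4751 0.175  0.08  ]
guardR [0.6023 0.1916 0.08  ]
```

```bash
python3 - <<'E'
from pose import *
plan([.5488,.1103,.12],7.2,4,.3)
E
```

```text
[[0.3,[-0.0,0.2,0.21],np.float64(-0.01)],[0.3,[-0.01,0.21,0.2],np.float64(-0.01)],[0.3,[-0.0,0.2,0.21],np.float64(-0.01)],[0.3,[-0.01,0.2,0.21],np.float64(-0.02)]] 
end [0.5486 0.1106 0.12  ] 7.22 max 0.29017236257093815 0.02
```

Emit:
carry_out(motion=[[0.3,[0,0.2,0.21],-0.01],[0.3,[-0.01,0.21,0.2],-0.01],[0.3,[0,0.2,0.21],-0.01],[0.3,[-0.01,0.2,0.21],-0.02],[0.3,[0,0,0],0],[0.3,[0,0,0],0],[0.3,[0,0,0],0]])

```text
time_s: 7.55
eef_pos: [0.5496, 0.1105, 0.1215]
tcp_rot: [[0.992, 0.002, -0.126], [0.126, -0.0, 0.992], [0.002, -1.0, -0.001]]
force: [0.8, 0.8, -1.6]
width: 0.753
```

```bash
python3 - <<'E'
from pose import *
s=pr(); im=snap('wrist','w6.png'); im=snap('scene','s6.png')
cv2.imwrite('pics/s6c.png',cv2.resize(im[110:230,270:420,::-1],None,fx=4.5,fy=4.5,interpolation=cv2.INTER_CUBIC))
plan([.5488,.1103,.06],7.2,3,.3)
E
```

```text
{'time_s': 7.55, 'joint_positions': [3.3182, 9.8173, 103.0636, -0.0229, 67.0, -3.9191], 'joint_vel': [-0.4333, -0.4684, -0.2622, 0.1255, -0.06, 0.1633], 'joint_efforts': [0.4526, -43.6361, -35.2312, 0.0266, 0.039, -0.0031], 'eef_pos': [0.5496, 0.1105, 0.1215], 'tcp_rot': [[0.992, 0.0021, -0.1261], [0.1261, -0.0002, 0.992], [0.002, -1.0, -0.0005]], 'force': [0.7988, 0.8442, -1.6388], 'ft_torque': [-0.0316, 0.0576, -0.0496], 'width': 0.7532}
[[0.3,[-0.0,0.21,0.0],np.float64(0.0)],[0.3,[-0.01,0.2,0.0],np.float64(0.0)],[0.3,[0.0,0.21,0.0],np.float64(0.0)]] 
end [0.5487 0.1103 0.0597] 7.22 max 0.21 0.0
```

View pics/w6.png

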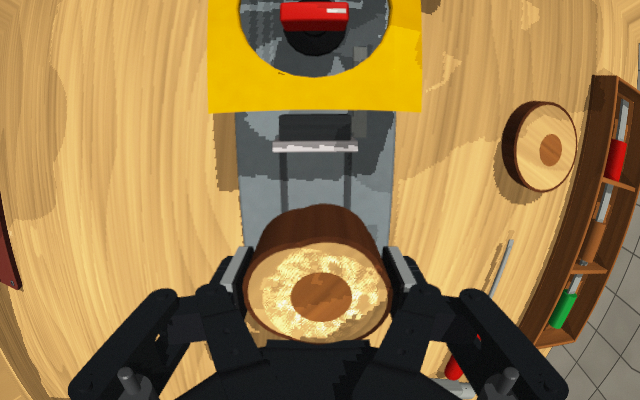

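View pics/s6c.png

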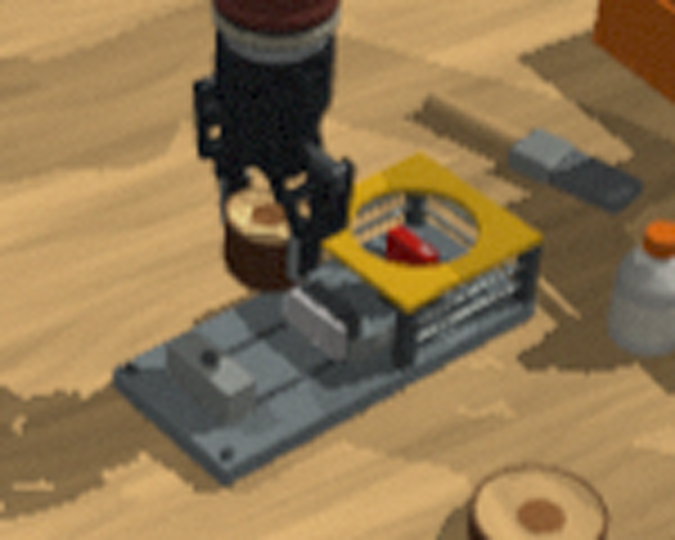

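The slice hangs level over the gap, and the knob bar lies along the clamp's x at (314,15). I'll descend to just above the jaws and check there.

Emit:
carry_out(motion=[[0.3,[0,0.2,0],0],[0.3,[-0.01,0.2,0],0],[0.3,[0,0.2,0],0],[0.3,[0,0,0],0],[0.3,[0,0,0],0]])

```text
time_s: 8.15
eef_pos: [0.5479, 0.1106, 0.061]
tcp_rot: [[0.992, 0.0, -0.126], [0.126, -0.0, 0.992], [0.0, -1.0, -0.0]]
force: [-0.5, -0.8, -0.7]
width: 0.75
```

```bash
python3 - <<'E'
from pose import *
s=pr(); im=snap('wrist','w7.png'); im=snap('scene','s7.png')
cv2.imwrite('pics/s7c.png',cv2.resize(im[110:230,270:420,::-1],None,fx=4.5,fy=4.5,interpolation=cv2.INTER_CUBIC))
im=snap('top','t7.png')
cv2.imwrite('pics/t7c.png',cv2.resize(im[180:270,190:340,::-1],None,fx=4.5,fy=4.5,interpolation=cv2.INTER_CUBIC))
E
```

```text
{'time_s': 8.15, 'joint_positions': [3.3301, 14.3739, 105.0788, -0.0043, 60.5269, -3.9034], 'joint_vel': [0.1339, -1.1009, -1.2217, 0.0221, -0.0221, 0.0181], 'joint_efforts': [-0.0018, -44.4686, -32.3053, -0.0038, 0.0429, -0.0018], 'eef_pos': [0.5479, 0.1106, 0.061], 'tcp_rot': [[0.992, 0.0004, -0.126], [0.126, -0.0, 0.992], [0.0004, -1.0, -0.0001]], 'force': [-0.4527, -0.8468, -0.653], 'ft_torque': [-0.0345, -0.0361, 0.0502], 'width': 0.7503}
```

View pics/w7.png

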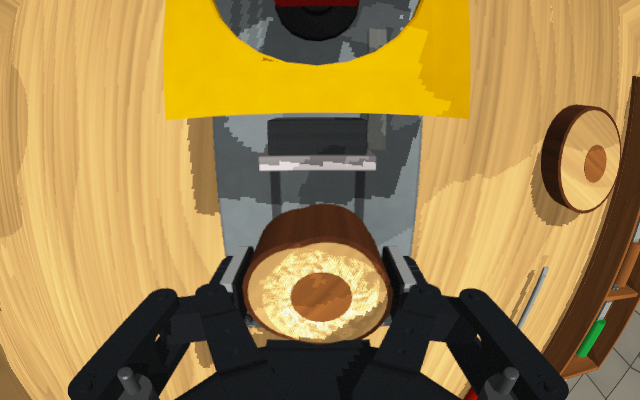

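View pics/s7c.png

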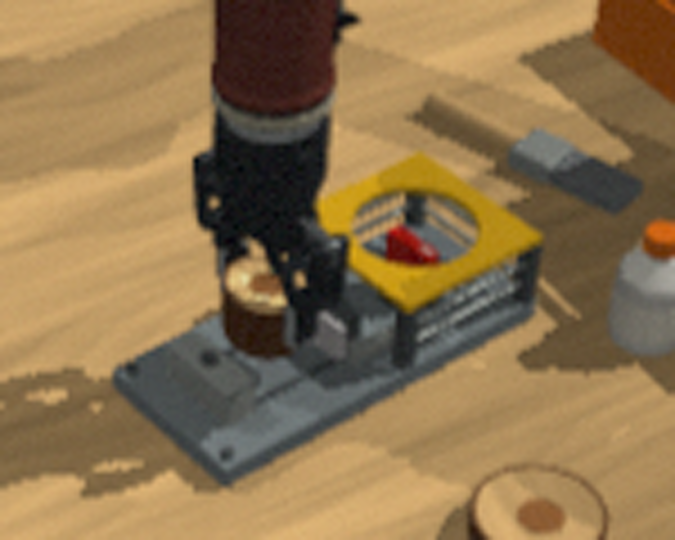

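```bash
python3 - <<'E'
from pose import *
s=monitor.state()
ey=np.array([-.1253,.992,0]);O=np.array([.5531,.0764,0])
for n,p,z in [('jaw',(318,170),.05),('slice low front',(319,205),.056),('slice top front',(319,240),.096),('slice top rear',(319,341),.096),('left',(243,290),.096),('right',(391,290),.096)]:
    a=atz('wrist',p,z,s); print(n,a,(a-O)@ey,(a-O)@np.array([.992,.1253,0]))
E
```

```text
jaw [0.543  0.1542 0.05  ] 0.07845870941432244 -0.0002487095499838725
slice low front [0.5456 0.1377 0.056 ] 0.06177208474646283 0.0002430520594483558
slice top front [0.5454 0.1369 0.096 ] 0.061021687269007106 -1.9839403087354955e-05
slice top rear [0.5522 0.0847 0.096 ] 0.0083743964352736 0.00010389813099952732
left [0.5165 0.1091 0.096 ] 0.037050216305875364 -0.03217813524655489
right [0.5788 0.1169 0.096 ] 0.0369909222776688 0.030587963880047406
```

The front of the slice is 17 mm from the jaw, so the rear may be too close to the stop. I'll shift it 6 mm towards the jaw and then lower it.

Emit:
carry_out(motion=[[0.3,[0,0,0.06],0],[0.3,[0,0,0],0],[0.3,[0,0.1,0],0],[0.3,[0,0.1,0],0],[0.3,[0,0.08,0],0],[0.3,[0,0.05,0],0],[0.3,[0,0,0],0],[0.3,[0,0,0],0]])

```text
time_s: 9.1
eef_pos: [0.5467, 0.117, 0.0271]
tcp_rot: [[0.992, -0.0, -0.127], [0.127, -0.0, 0.992], [-0.0, -1.0, 0.0]]
force: [0.4, 0.1, -0.3]
width: 0.749
```

```bash
python3 - <<'E'
from pose import *
s=pr(); im=snap('wrist','w8.png'); im=snap('scene','s8.png')
cv2.imwrite('pics/s8c.png',cv2.resize(im[110:230,270:420,::-1],None,fx=4.5,fy=4.5,interpolation=cv2.INTER_CUBIC))
E
```

```text
{'time_s': 9.1, 'joint_positions': [3.9951, 17.4334, 105.6433, 0.0003, 56.9424, -3.2772], 'joint_vel': [0.0562, -0.554, -0.3863, 0.0334, 0.1189, -0.0321], 'joint_efforts': [0.0164, -46.3045, -31.6151, 0.0017, 0.0169, -0.0002], 'eef_pos': [0.5467, 0.117, 0.0271], 'tcp_rot': [[0.992, -0.0003, -0.1266], [0.1266, -0.0, 0.992], [-0.0003, -1.0, 0.0]], 'force': [0.4486, 0.1474, -0.2928], 'ft_torque': [-0.0101, -0.0267, -0.0317], 'width': 0.7488}
```

View pics/s8c.png

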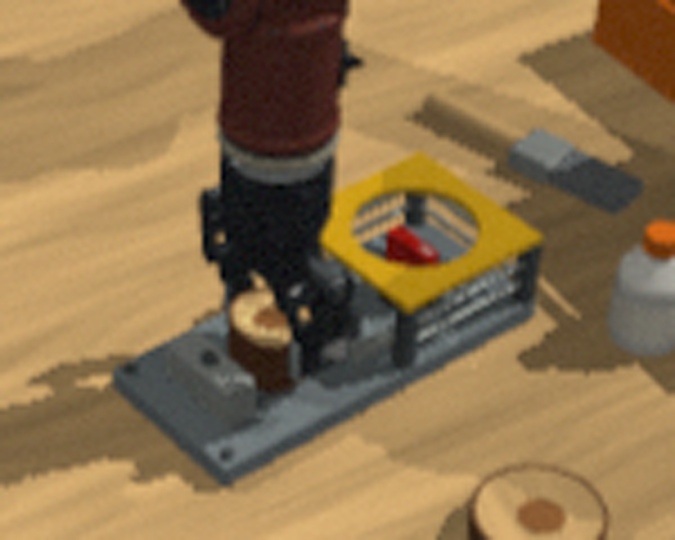

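View pics/w8.png

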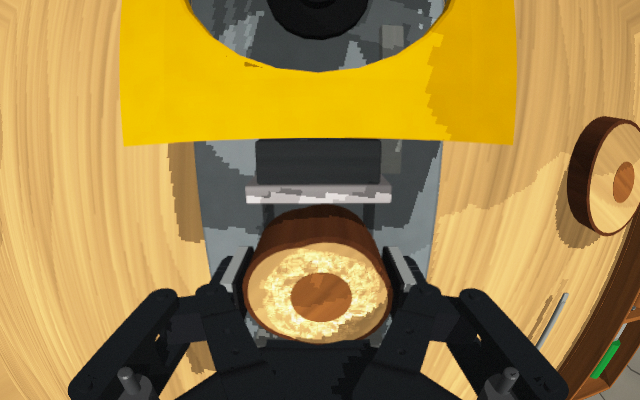

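The slice is between the jaws, about 2 mm above the bed. I'll lower it gently, release it and rise.

Emit:
carry_out(motion=[[0.3,[0,0.02,0],0],[0.3,[0,0,0],0],[0,[0,0,0],0],[-0.3,[0,0,0],0],[-0.8,[0,0,0],0],[-1,[0,0,0],0],[-1,[0,0,0],0],[-1,[0,0,0],0]])

```text
time_s: 10.0
eef_pos: [0.5468, 0.117, 0.0254]
tcp_rot: [[0.992, 0.0, -0.127], [0.127, 0.0, 0.992], [0.0, -1.0, -0.0]]
force: [-0.5, 0.5, 0.4]
width: 0.998
```

Emit:
carry_out(motion=[[-1,[0,-0.1,0],0],[-1,[0,-0.2,0],0],[-1,[0,-0.4,0],0],[-1,[0,-0.4,0],0],[-1,[0,-0.4,0],0],[-1,[0,0,0],0],[-1,[0,0,0],0]])

```text
time_s: 10.7
eef_pos: [0.5478, 0.1171, 0.1775]
tcp_rot: [[0.992, 0.004, -0.127], [0.127, 0.0, 0.992], [0.004, -1.0, -0.0]]
force: [-0.9, -0.2, -1.2]
width: 1.0
```

```bash
python3 - <<'E'
from pose import *
s=pr(); im=snap('wrist','w9.png'); im=snap('scene','s9.png')
cv2.imwrite('pics/s9c.png',cv2.resize(im[110:230,270:420,::-1],None,fx=4.5,fy=4.5,interpolation=cv2.INTER_CUBIC))
E
```

```text
{'time_s': 10.7, 'joint_positions': [4.0033, 6.1862, 100.667, -0.001, 72.9253, -3.2756], 'joint_vel': [-0.0246, 2.2495, 2.7591, 0.0534, -0.2392, -0.0001], 'joint_efforts': [0.0091, -44.7868, -39.4651, 0.0022, -0.0317, -0.0], 'eef_pos': [0.5478, 0.1171, 0.1775], 'tcp_rot': [[0.9919, 0.0039, -0.1267], [0.1267, 0.0003, 0.9919], [0.0039, -1.0, -0.0002]], 'force': [-0.8623, -0.2111, -1.1785], 'ft_torque': [0.0249, -0.0112, -0.0259], 'width': 0.9997}
```

View pics/s9c.png

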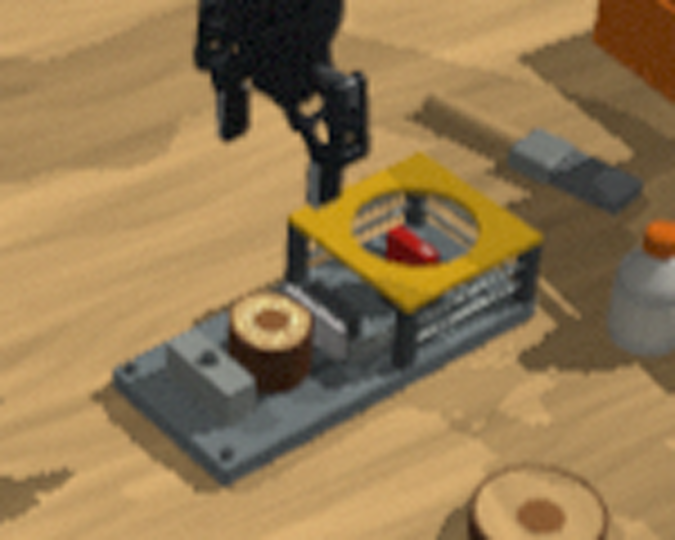

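View pics/w9.png

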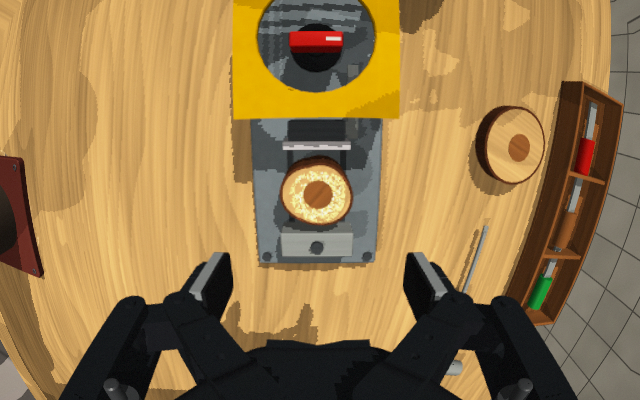

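```bash
python3 - <<'E'
from pose import *
s=monitor.state()
im=cv2.imread('pics/w9.png'); cv2.imwrite('pics/w9c.png',cv2.resize(im[0:280,220:420],None,fx=2.1*1.0,fy=2.1,interpolation=cv2.INTER_CUBIC))
plan([.531,.2485,.16],97.2,17,.3)
ey=np.array([-.1253,.992,0]);ex=np.array([.992,.1253,0]);O=np.array([.5531,.0764,0])
for n,p,z in [('jawnear',(316,150),.05),('slicetopC',(317,193.5),.06),('stopedge',(317,233),.052),('knobtop',(316.5,38),.066)]:
    a=atz('wrist',p,z,s);print(n,a,(a-O)@ey,(a-O)@ex)
E
```

```text
[[0.3,[0.0,0.01,0.08],np.float64(-0.92)],[0.3,[0.01,0.01,0.08],np.float64(-0.93)],[0.3,[0.01,0.01,0.07],np.float64(-0.92)],[0.3,[0.03,0.0,0.08],np.float64(-0.92)],[0.3,[0.03,0.01,0.07],np.float64(-0.93)],[0.3,[0.03,0.01,0.07],np.float64(-0.92)],[0.3,[0.04,0.01,0.06],np.float64(-0.92)],[0.3,[0.05,0.01,0.06],np.float64(-0.93)],[0.3,[0.05,0.01,0.06],np.float64(-0.92)],[0.3,[0.06,0.0,0.05],np.float64(-0.92)],[0.3,[0.07,0.01,0.05],np.float64(-0.93)],[0.3,[0.06,0.01,0.04],np.float64(-0.92)],[0.3,[0.07,0.01,0.03],np.float64(-0.92)],[0.3,[0.08,0.01,0.03],np.float64(-0.92)],[0.3,[0.07,0.01,0.02],np.float64(-0.93)],[0.3,[0.08,0.01,0.01],np.float64(-0.92)],[0.3,[0.08,0.0,0.01],np.float64(-0.92)]] 
end [0.531  0.249  0.1604] 97.17 max 0.08660254037844388 0.93
jawnear [0.5389 0.1539 0.05  ] 0.07866557311739969 -0.004364899126620522
slicetopC [0.5444 0.118  0.06  ] 0.04236150379049453 -0.0034533414881710465
stopedge [0.5494 0.0777 0.052 ] 0.001786176190247192 -0.0034876349636619587
knobtop [0.5276 0.2472 0.066 ] 0.17257644718319157 -0.003879231657166502
```

View pics/w9c.png

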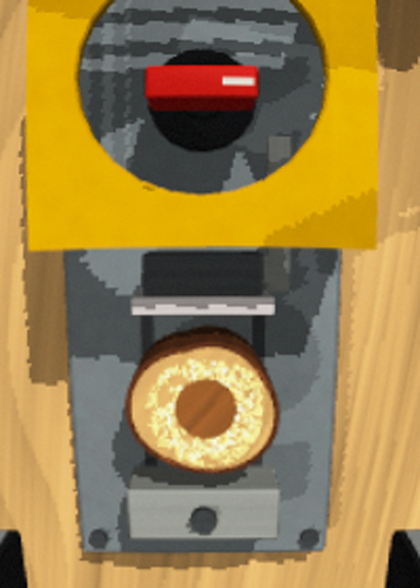

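Emit:
carry_out(motion=[[0.3,[0,0,0.08],-0.92],[0.3,[0.01,0,0.08],-0.93],[0.3,[0.01,0,0.07],-0.92],[0.3,[0.03,0,0.08],-0.92],[0.3,[0.03,0,0.07],-0.93],[0.3,[0.03,0,0.07],-0.92],[0.3,[0.04,0,0.06],-0.92],[0.3,[0.05,0,0.06],-0.93],[0.3,[0.05,0,0.06],-0.92],[0.3,[0.06,0,0.05],-0.92],[0.3,[0.07,0,0.05],-0.93],[0.3,[0.06,0,0.04],-0.92]])

```text
time_s: 12.0
eef_pos: [0.5347, 0.2098, 0.173]
tcp_rot: [[0.326, -0.004, -0.945], [0.945, -0.001, 0.326], [-0.002, -1.0, 0.003]]
force: [-0.2, 0.2, -0.8]
width: 0.354
```

Emit:
carry_out(motion=[[0.3,[0.07,0.03,0.03],-0.92],[0.3,[0.08,0.03,0.03],-0.92],[0.3,[0.07,0.03,0.02],-0.93],[0.3,[0.08,0.03,0.01],-0.92],[0.3,[0.08,0.03,0.01],-0.92],[0.3,[0,0,0],0],[0.3,[0,0,0],0],[0.3,[0,0,0],0],[0.3,[0,0,0],0]])

```text
time_s: 12.9
eef_pos: [0.5319, 0.2486, 0.1602]
tcp_rot: [[-0.123, -0.0, -0.992], [0.992, -0.0, -0.123], [-0.0, -1.0, 0.0]]
force: [0.7, 1.2, 0.3]
width: 0.346
```

```bash
python3 - <<'E'
from pose import *
s=pr(); im=snap('wrist','w10.png')
for q in cams.trace('knob_grip','wrist')[:2]: print(q['p'],q['rect'],cen(q['pixels']),q['pixels'].sum())
for P in ([.531,.2485,.08],[.531,.2485,.066]):print(proj('wrist',P,s))
cv2.imwrite('pics/w10c.png',cv2.resize(im[80:330,180:460,::-1],None,fx=2.35,fy=2.35,interpolation=cv2.INTER_CUBIC))
E
```

```text
{'time_s': 12.9, 'joint_positions': [17.3609, 10.9378, 97.2942, -0.0061, 71.7821, -79.7254], 'joint_vel': [0.0175, -0.2168, -0.1028, 0.1006, -0.0721, -0.3319], 'joint_efforts': [0.0844, -46.1194, -36.8845, 0.0028, 0.0086, 0.0156], 'eef_pos': [0.5319, 0.2486, 0.1602], 'tcp_rot': [[-0.1234, -0.0002, -0.9924], [0.9924, -0.0002, -0.1234], [-0.0001, -1.0, 0.0002]], 'force': [0.6578, 1.1518, 0.3168], 'ft_torque': [-0.0554, 0.015, -0.0045], 'width': 0.3457}
0.89 [291.0, 161.4, 343.5, 224.2] [317.5433 188.2253] 2264
0.65 [487.9, 14.1, 527.4, 200.5] [508.3722 119.061 ] 4721
[317.6599 207.133 ]
[317.6506 201.4624]
```

View pics/w10c.png

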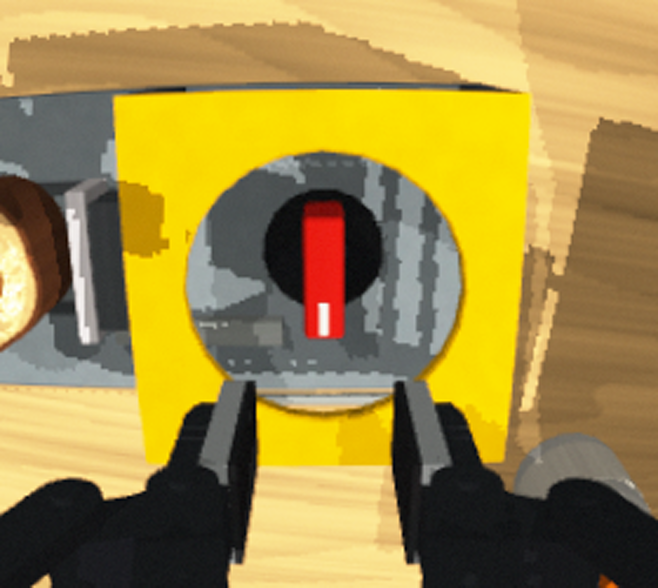

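```bash
python3 - <<'E'
from pose import *
s=monitor.state()
f=lambda x,y:(180+(x-.7)/2.35,80+(y-.7)/2.35)
C=[atz('wrist',f(*p),.08,s) for p in [(324.5,152),(324.5,413)]];print('circle top/bot',C,np.mean(C,0))
C=[atz('wrist',f(*p),.08,s) for p in [(185,282),(464,282)]];print('circle L/R',C,np.mean(C,0))
C=[atz('wrist',f(*p),.066,s) for p in [(304,217),(343,217),(305,338),(344,338)]];print('bar',np.array(C),np.mean(C,0))
e=C[2]-C[0]+C[3]-C[1];print('bar dir',np.degrees(np.arctan2(e[1],e[0])), 'len',np.linalg.norm(e)/2)
C=[atz('wrist',f(*p),.08,s) for p in [(115,96),(529,94),(503,462),(148,465)]];print('plate',np.array(C),np.mean(C,0))
P=[atz('wrist',f(*p),.05,s) for p in [(68,195),(84,343)]];print('jaw near?',P)
E
```

```text
circle top/bot [array([0.4839, 0.2428, 0.08  ]), array([0.5722, 0.2538, 0.08  ])] [0.528  0.2483 0.08  ]
circle L/R [array([0.5309, 0.2031, 0.08  ]), array([0.5198, 0.2929, 0.08  ])] [0.5253 0.248  0.08  ]
bar [[0.5081 0.239  0.066 ]
 [0.5065 0.2519 0.066 ]
 [0.551  0.2443 0.066 ]
 [0.5493 0.2579 0.066 ]] [0.5287 0.2483 0.066 ]
bar dir 7.523489053793775 len 0.043167910086991834
plate [[0.4732 0.176  0.08  ]
 [0.4569 0.3034 0.08  ]
 [0.5855 0.3208 0.08  ]
 [0.6026 0.1929 0.08  ]] [0.5295 0.2483 0.08  ]
jaw near? [array([0.5132, 0.1518, 0.05  ]), array([0.571 , 0.1595, 0.05  ])]
```

The wrist view shows the bar centred under the opening at about (318,188), with its long side along clamp x. I'm centring, narrowing the fingers, and descending in stages.

Emit:
carry_out(motion=[[0.42,[0,0.2,0.02],0],[0.42,[0,0.2,0],0],[0.42,[0,0.2,0],0],[0.42,[0,0,0],0],[0.42,[0,0,0],0]])

```text
time_s: 13.5
eef_pos: [0.5298, 0.2486, 0.1005]
tcp_rot: [[-0.124, -0.001, -0.992], [0.992, -0.0, -0.124], [-0.0, -1.0, 0.001]]
force: [-1.5, 0.1, -0.2]
width: 0.289
```

```bash
python3 - <<'E'
from pose import *
s=pr(); im=snap('wrist','w11.png')
cv2.imwrite('pics/w11c.png',cv2.resize(im[100:400,180:460,::-1],None,fx=2,fy=2,interpolation=cv2.INTER_CUBIC))
E
```

```text
{'time_s': 13.5, 'joint_positions': [17.4171, 14.5774, 99.9521, 0.0015, 65.5001, -79.7311], 'joint_vel': [0.1048, -1.1457, -1.4296, 0.0041, -0.038, -0.0804], 'joint_efforts': [0.0069, -45.9893, -33.7308, -0.0019, 0.0364, 0.0031], 'eef_pos': [0.5298, 0.2486, 0.1005], 'tcp_rot': [[-0.1244, -0.0005, -0.9922], [0.9922, -0.0001, -0.1244], [-0.0001, -1.0, 0.0005]], 'force': [-1.5248, 0.129, -0.1665], 'ft_torque': [-0.0655, 0.0103, -0.0143], 'width': 0.2887}
```

View pics/w11c.png

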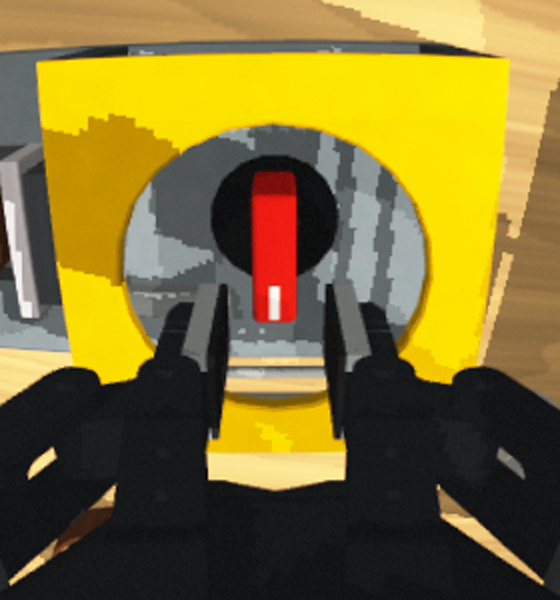

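Emit:
carry_out(motion=[[0.42,[0,0.1,0],0],[0.42,[0,0.1,0],0],[0.42,[0,0.1,0],0],[0.42,[0,0,0],0]])

```text
time_s: 13.95
eef_pos: [0.5282, 0.2483, 0.068]
tcp_rot: [[-0.125, -0.004, -0.992], [0.992, -0.001, -0.125], [-0.001, -1.0, 0.004]]
force: [-0.2, 0.5, 0.1]
width: 0.286
```

Emit:
carry_out(motion=[[0.42,[0,0.1,0],0],[0.42,[0,0.1,0],0],[0.42,[0,0.1,0],0],[0.42,[0,0.05,0],0],[0.42,[0,0,0],0],[0.42,[0,0,0],0]])

```text
time_s: 14.55
eef_pos: [0.5299, 0.2488, 0.0352]
tcp_rot: [[-0.125, -0.0, -0.992], [0.992, -0.0, -0.125], [-0.0, -1.0, 0.0]]
force: [0.2, -0.8, 0.7]
width: 0.286
```

```bash
python3 - <<'E'
from pose import *
s=pr(); im=snap('wrist','w12.png')
cv2.imwrite('pics/w12c.png',cv2.resize(im[100:400,180:460,::-1],None,fx=2,fy=2,interpolation=cv2.INTER_CUBIC))
E
```

```text
{'time_s': 14.55, 'joint_positions': [17.4328, 19.7847, 101.5102, -0.0, 58.7161, -79.7419], 'joint_vel': [0.0974, -0.5898, -0.4481, 0.0741, 0.0375, 0.0084], 'joint_efforts': [0.0051, -48.3792, -31.9117, -0.0008, 0.019, -0.0], 'eef_pos': [0.5299, 0.2488, 0.0352], 'tcp_rot': [[-0.1249, -0.0002, -0.9922], [0.9922, -0.0001, -0.1249], [-0.0, -1.0, 0.0002]], 'force': [0.1717, -0.805, 0.7094], 'ft_torque': [-0.0546, 0.0092, 0.0105], 'width': 0.2865}
```

View pics/w12c.png

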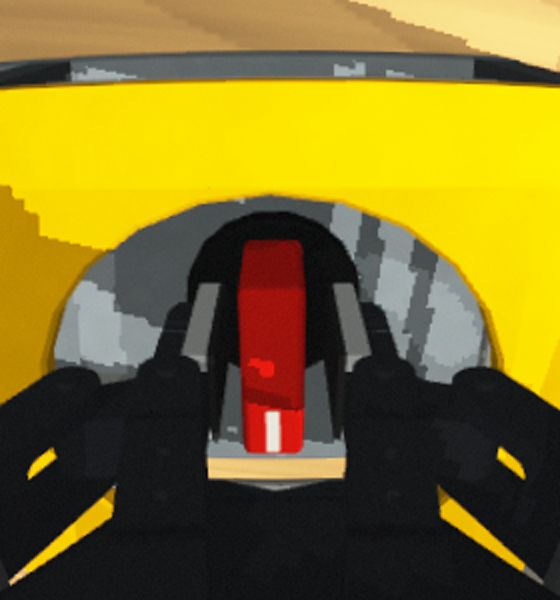

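The fingers straddle the red bar without touching anything, so I'm closing them.

Emit:
carry_out(motion=[[0.6,[0,0,0],0],[0.75,[0,0,0],0],[0.9,[0,0,0],0],[0.9,[0,0,0],0],[0.9,[0,0,0],0],[0.9,[0,0,0],0]], squeeze=60)

```text
time_s: 15.2
eef_pos: [0.5304, 0.2482, 0.0361]
tcp_rot: [[-0.125, 0.001, -0.992], [0.992, -0.001, -0.125], [-0.001, -1.0, -0.001]]
force: [-1.3, -5.2, 5.6]
width: 0.151
```

```bash
python3 - <<'E'
from pose import *
s=pr()
E
```

```text
{'time_s': 15.2, 'joint_positions': [17.3959, 19.71, 101.4957, -0.0722, 58.753, -79.7514], 'joint_vel': [-0.0253, 0.0667, 0.0162, 0.0885, -0.0059, 0.011], 'joint_efforts': [2.4601, -46.5454, -31.6563, 1.359, -0.7363, 0.2029], 'eef_pos': [0.5304, 0.2482, 0.0361], 'tcp_rot': [[-0.1251, 0.001, -0.9921], [0.9921, -0.0008, -0.1251], [-0.0009, -1.0, -0.0009]], 'force': [-1.2531, -5.228, 5.562], 'ft_torque': [-0.7923, 0.1708, 0.2049], 'width': 0.1511}
```

Emit:
carry_out(motion=[[0.9,[0,0,0],0.5],[0.9,[0,0,0],0.5],[0.9,[0,0,0],0.5],[0.9,[0,0,0],0.5],[0.9,[0,0,0],0],[0.9,[0,0,0],0]])

```text
time_s: 15.8
eef_pos: [0.5304, 0.2481, 0.0361]
tcp_rot: [[0.075, 0.001, -0.997], [0.997, -0.001, 0.075], [-0.001, -1.0, -0.001]]
force: [-0.7, -5.4, 5.5]
width: 0.155
```

```bash
cat >> pose.py <<'E'
def kn():
    s=monitor.state();R=np.array(s['tcp_rot']);a=np.degrees(np.arctan2(R[1,0],R[0,0]))
    print('t',s['time_s'],'ang',round(a,2),'pos',np.round(s['eef_pos'],4),'F',np.round(s['force'],1),'T',np.round(s['ft_torque'],3),'j6',round(s['joint_positions'][5],2),'e6',np.round(s['joint_efforts'][5],3),'w',round(s['width'],4)); return s
E
python3 - <<'E'
from pose import *
kn(); im=snap('wrist','w13.png')
cv2.imwrite('pics/w13c.png',im[0:400,0:640,::-1])
E
```

```text
t 15.8 ang 85.67 pos [0.5304 0.2481 0.0361] F [-0.7 -5.4  5.5] T [-0.83   0.177 -0.253] j6 -68.25 e6 -0.177 w 0.1546
```

View pics/w13c.png

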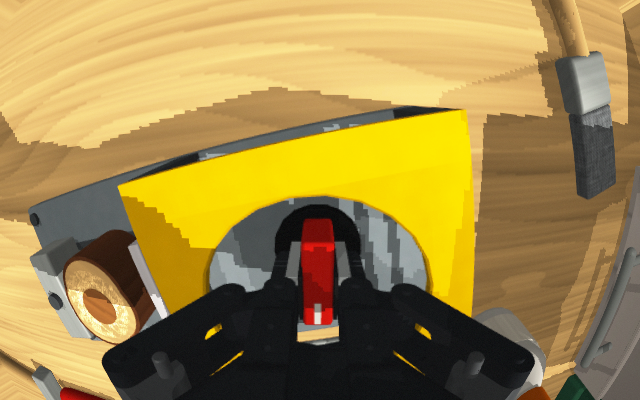

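The jaw follows the turn 1:1, and I can see the slice at (105,300) and the jaw plate at (145,280). Continuing.

Emit:
carry_out(motion=[[0.9,[-0.005,-0.005,0],0.5],[0.9,[0,0,0],0.5],[0.9,[0,0,0],0.5],[0.9,[0,0,0],0.5],[0.9,[0,0,0],0],[0.9,[0,0,0],0]])

```text
time_s: 16.45
eef_pos: [0.5304, 0.2479, 0.0361]
tcp_rot: [[0.271, 0.001, -0.963], [0.963, -0.0, 0.271], [0.0, -1.0, -0.001]]
force: [1.9, -4.7, 1.7]
width: 0.155
```

```bash
python3 - <<'E'
from pose import *
kn()
E
```

```text
t 16.45 ang 74.29 pos [0.5304 0.2479 0.0361] F [ 1.9 -4.7  1.7] T [-0.769 -0.271 -0.172] j6 -56.92 e6 -0.159 w 0.1549
```

Emit:
carry_out(motion=[[0.9,[0,0,0],0.5],[0.9,[0,0,0],0.5],[0.9,[0,0,0],0.5],[0.9,[0,0,0],0.5],[0.9,[0,0,0],0],[0.9,[0,0,0],0]])

```text
time_s: 17.05
eef_pos: [0.5304, 0.2478, 0.0361]
tcp_rot: [[0.457, 0.001, -0.89], [0.89, -0.0, 0.457], [0.0, -1.0, -0.001]]
force: [1.3, -5.5, 2.0]
width: 0.151
```

```bash
python3 - <<'E'
from pose import *
kn(); snap('wrist','w14.png'); im=snap('scene','s14.png')
cv2.imwrite('pics/s14c.png',cv2.resize(im[140:220,280:400,::-1],None,fx=6,fy=6,interpolation=cv2.INTER_CUBIC))
im=snap('top','t14.png')
cv2.imwrite('pics/t14c.png',cv2.resize(im[180:270,190:340,::-1],None,fx=5,fy=5,interpolation=cv2.INTER_CUBIC))
E
```

```text
t 17.05 ang 62.83 pos [0.5304 0.2478 0.0361] F [ 1.3 -5.5  2. ] T [-0.749 -0.307 -0.212] j6 -45.46 e6 -0.177 w 0.1513
```

View pics/w14.png

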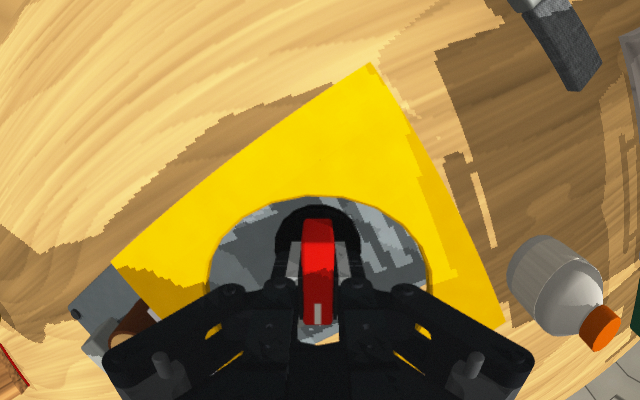

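View pics/s14c.png

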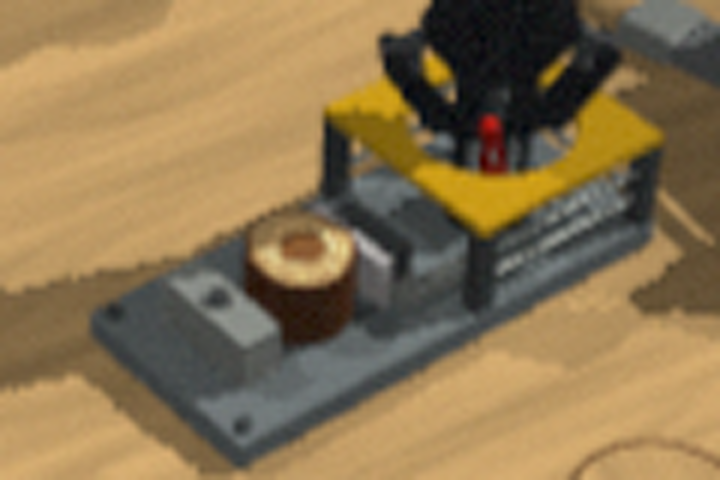

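View pics/t14c.png

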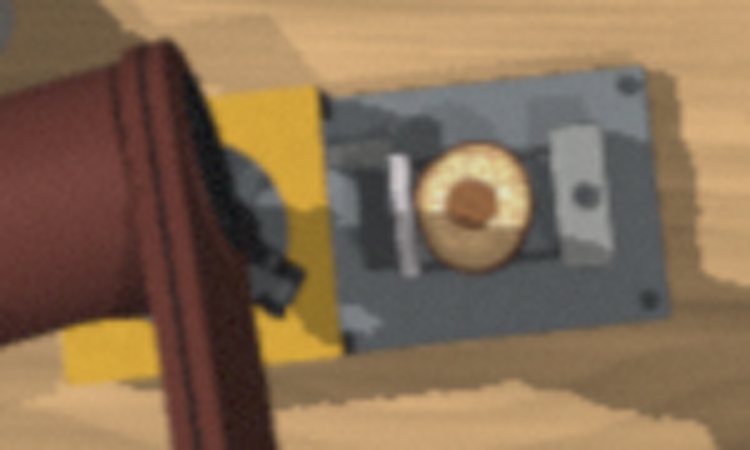

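Emit:
carry_out(motion=[[0.9,[0,0,0],0.5],[0.9,[0,0,0],0.5],[0.9,[0,0,0],0.5],[0.9,[0,0,0],0.5],[0.9,[0,0,0],0.2],[0.9,[0,0,0],0.2]])

```text
time_s: 17.8
eef_pos: [0.5303, 0.2477, 0.0361]
tcp_rot: [[0.655, 0.001, -0.756], [0.756, -0.001, 0.655], [-0.0, -1.0, -0.001]]
force: [1.5, -7.0, 3.8]
width: 0.153
```

```bash
python3 - <<'E'
from pose import *
kn()
E
```

```text
t 17.8 ang 49.09 pos [0.5303 0.2477 0.0361] F [ 1.5 -7.   3.8] T [-0.861 -0.305  0.251] j6 -31.7 e6 -0.035 w 0.1528
```

Emit:
carry_out(motion=[[0.9,[0,0,0],0.2],[0.9,[0,0,0],0.2],[0.9,[0,0,0],0.2],[0.9,[0,0,0],0.2],[0.9,[0,0,0],0.2]])

```text
time_s: 18.3
eef_pos: [0.5303, 0.2477, 0.0361]
tcp_rot: [[0.727, 0.001, -0.687], [0.687, -0.001, 0.727], [-0.0, -1.0, -0.001]]
force: [1.3, -5.9, 1.9]
width: 0.149
```

```bash
python3 - <<'E'
from pose import *
kn()
im=snap('top','t15.png')
cv2.imwrite('pics/t15c.png',cv2.resize(im[190:250,250:330,::-1],None,fx=9,fy=9,interpolation=cv2.INTER_CUBIC))
im=snap('scene','s15.png')
cv2.imwrite('pics/s15c.png',cv2.resize(im[140:220,280:400,::-1],None,fx=6,fy=6,interpolation=cv2.INTER_CUBIC))
kn()
E
```

```text
t 18.3 ang 43.37 pos [0.5303 0.2477 0.0361] F [ 1.3 -5.9  1.9] T [-0.979 -0.271  0.214] j6 -25.97 e6 -0.055 w 0.149
t 18.4 ang 43.37 pos [0.5303 0.2476 0.0361] F [ 1.1 -5.6  3.1] T [-0.944 -0.244  0.015] j6 -25.98 e6 0.218 w 0.1484
```

View pics/t15c.png

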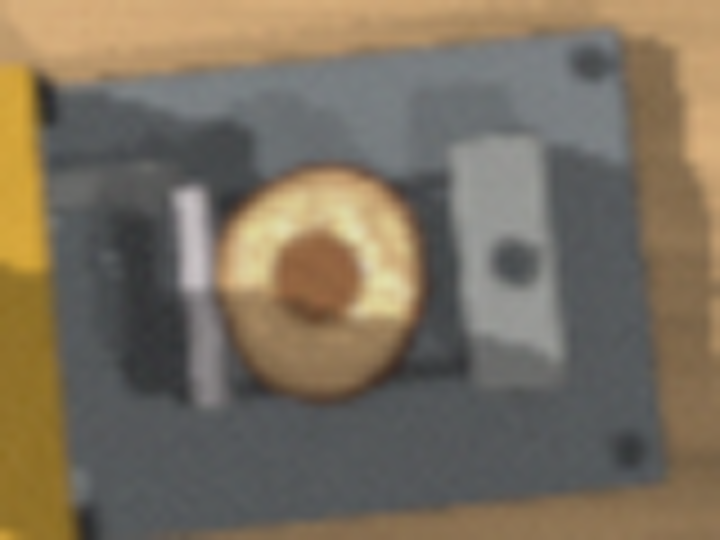

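View pics/s15c.png

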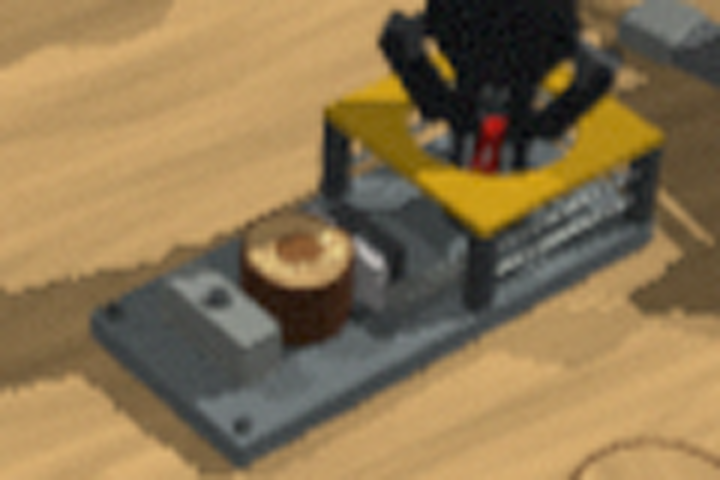

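Emit:
carry_out(motion=[[0.9,[-0.004,0,-0.004],0.4],[0.9,[0,0,0],0.4],[0.9,[0,0,0],0.4],[0.9,[0,0,0],0.4],[0.9,[0,0,0],0.4],[0.9,[0,0,0],0.4],[0.9,[0,0,0],0.4],[0.9,[0,0,0],0.2],[0.9,[0,0,0],0.2],[0.9,[0,0,0],0.2]])

```text
time_s: 19.4
eef_pos: [0.5301, 0.2475, 0.0361]
tcp_rot: [[0.915, 0.001, -0.404], [0.404, -0.0, 0.915], [0.001, -1.0, -0.001]]
force: [0.7, -5.0, 2.8]
width: 0.153
```

```bash
python3 - <<'E'
from pose import *
kn()
im=snap('top','t16.png')
cv2.imwrite('pics/t16c.png',cv2.resize(im[190:250,250:330,::-1],None,fx=9,fy=9,interpolation=cv2.INTER_CUBIC))
kn()
E
```

```text
t 19.4 ang 23.83 pos [0.5301 0.2475 0.0361] F [ 0.7 -5.   2.8] T [-0.861 -0.282  0.23 ] j6 -6.49 e6 -0.062 w 0.1533
t 19.45 ang 23.77 pos [0.5301 0.2475 0.0361] F [ 1.  -5.5  2.9] T [-0.766 -0.273  0.043] j6 -6.43 e6 0.103 w 0.1515
```

View pics/t16c.png

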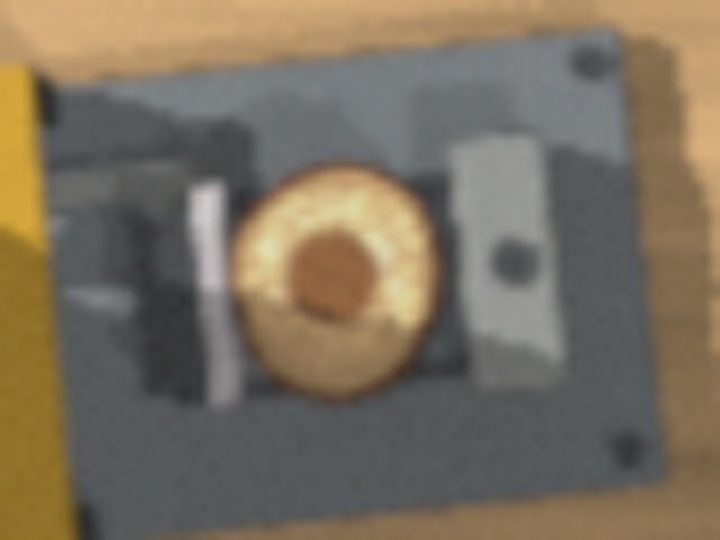

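The jaw is now pushing the slice, which has moved 14 px, with roughly 4–5 mm left before the stop. I'm slowing down and watching the moment while it turns (free: about 0.23 N m).

Emit:
carry_out(motion=[[0.9,[0,0,0],0.2],[0.9,[0,0,0],0.2],[0.9,[0,0,0],0.2],[0.9,[0,0,0],0.2],[0.9,[0,0,0],0.2],[0.9,[0,0,0],0.2],[0.9,[0,0,0],0.2],[0.9,[0,0,0],0.2],[0.9,[0,0,0],0.2],[0.9,[0,0,0],0.2]])

```text
time_s: 20.45
eef_pos: [0.53, 0.2474, 0.0361]
tcp_rot: [[0.977, 0.0, -0.214], [0.214, -0.0, 0.977], [0.0, -1.0, -0.001]]
force: [0.8, -5.9, 3.9]
width: 0.152
```

```bash
python3 - <<'E'
from pose import *
kn()
im=snap('top','t17.png')
cv2.imwrite('pics/t17c.png',cv2.resize(im[190:250,250:330,::-1],None,fx=9,fy=9,interpolation=cv2.INTER_CUBIC))
E
```

```text
t 20.45 ang 12.37 pos [0.53   0.2474 0.0361] F [ 0.8 -5.9  3.9] T [-0.854 -0.182  0.194] j6 4.97 e6 -0.057 w 0.152
```

View pics/t17c.png

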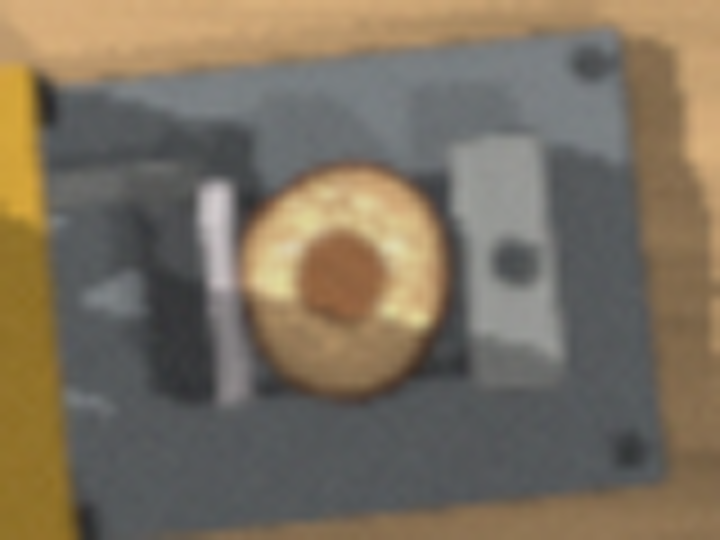

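Emit:
carry_out(motion=[[0.9,[0,0,0],0.2],[0.9,[0,0,0],0.2],[0.9,[0,0,0],0.2],[0.9,[0,0,0],0.2]])

```text
time_s: 20.9
eef_pos: [0.53, 0.2474, 0.0361]
tcp_rot: [[0.991, 0.0, -0.136], [0.136, -0.0, 0.991], [0.0, -1.0, -0.001]]
force: [1.1, -5.0, 4.6]
width: 0.152
```

```bash
python3 - <<'E'
from pose import *
kn()
E
```

```text
t 20.9 ang 7.79 pos [0.53   0.2474 0.0361] F [ 1.1 -5.   4.6] T [-0.83  -0.154  0.214] j6 9.55 e6 -0.057 w 0.1519
```

Emit:
carry_out(motion=[[0.9,[0,0,0],0.2],[0.9,[0,0,0],0.2]])

```text
time_s: 21.1
eef_pos: [0.53, 0.2474, 0.0361]
tcp_rot: [[0.995, 0.0, -0.096], [0.096, -0.0, 0.995], [0.0, -1.0, -0.0]]
force: [0.1, -4.8, 4.0]
width: 0.152
```

```bash
python3 - <<'E'
from pose import *
kn()
im=snap('top','t18.png')
cv2.imwrite('pics/t18c.png',cv2.resize(im[190:250,250:330,::-1],None,fx=9,fy=9,interpolation=cv2.INTER_CUBIC))
E
```

```text
t 21.1 ang 5.5 pos [0.53   0.2474 0.0361] F [ 0.1 -4.8  4. ] T [-0.848 -0.184  0.222] j6 11.84 e6 -0.057 w 0.1517
```

View pics/t18c.png

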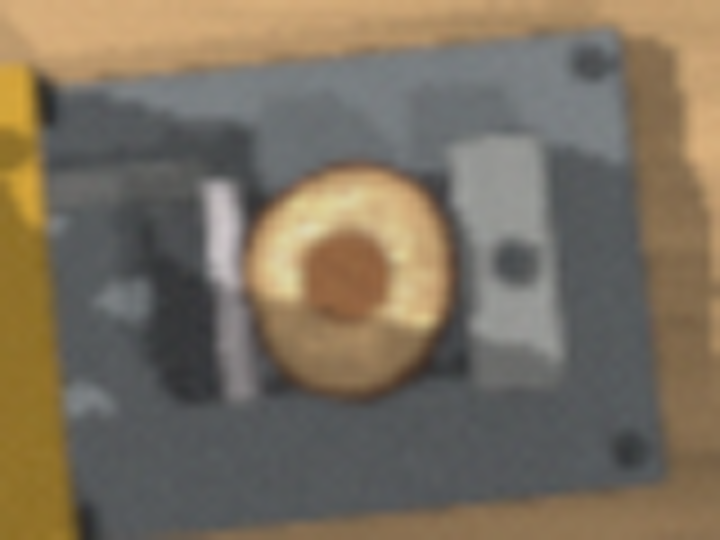

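Emit:
carry_out(motion=[[0.9,[0,0,0],0.2],[0.9,[0,0,0],0.2]])

```text
time_s: 21.35
eef_pos: [0.53, 0.2474, 0.0361]
tcp_rot: [[0.998, 0.0, -0.056], [0.056, -0.001, 0.998], [0.0, -1.0, -0.001]]
force: [0.2, -4.6, 3.2]
width: 0.156
```

```bash
python3 - <<'E'
from pose import *
kn()
E
```

```text
t 21.35 ang 3.21 pos [0.53   0.2474 0.0361] F [ 0.2 -4.6  3.2] T [-0.923 -0.141  0.2  ] j6 14.13 e6 -0.067 w 0.1559
```

Emit:
carry_out(motion=[[0.9,[0,0,0],0.2],[0.9,[0,0,0],0.2]])

```text
time_s: 21.55
eef_pos: [0.5299, 0.2474, 0.0361]
tcp_rot: [[1.0, 0.0, -0.016], [0.016, -0.001, 1.0], [0.0, -1.0, -0.001]]
force: [0.4, -5.1, 4.6]
width: 0.153
```

```bash
python3 - <<'E'
from pose import *
kn()
E
```

```text
t 21.55 ang 0.91 pos [0.5299 0.2474 0.0361] F [ 0.4 -5.1  4.6] T [-0.905 -0.112  0.224] j6 16.43 e6 -0.057 w 0.1527
```

Emit:
carry_out(motion=[[0.9,[0,0,0],0.2],[0.9,[0,0,0],0.2]])

```text
time_s: 21.75
eef_pos: [0.5299, 0.2474, 0.0361]
tcp_rot: [[1.0, 0.0, 0.024], [-0.024, -0.001, 1.0], [0.0, -1.0, -0.001]]
force: [0.9, -5.4, 5.2]
width: 0.157
```

```bash
python3 - <<'E'
from pose import *
kn()
im=snap('top','t19.png')
cv2.imwrite('pics/t19c.png',cv2.resize(im[190:250,250:330,::-1],None,fx=9,fy=9,interpolation=cv2.INTER_CUBIC))
E
```

```text
t 21.75 ang -1.38 pos [0.5299 0.2474 0.0361] F [ 0.9 -5.4  5.2] T [-0.934 -0.106  0.217] j6 18.72 e6 -0.054 w 0.1571
```

View pics/t19c.png

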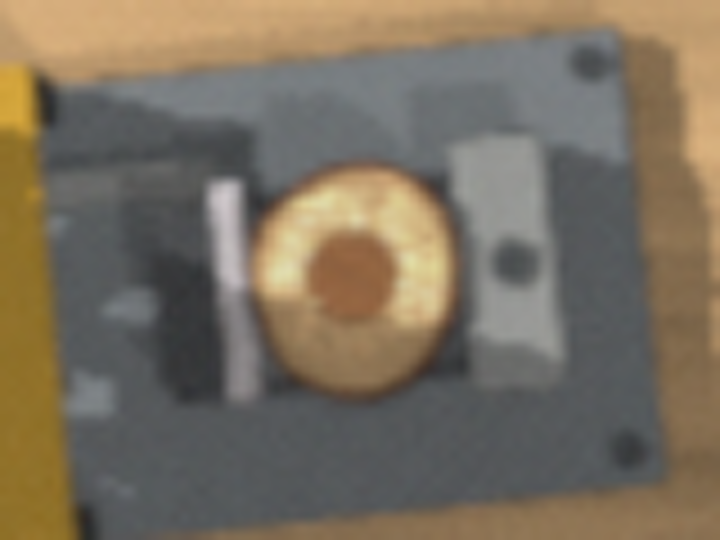

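Emit:
carry_out(motion=[[0.9,[0,0,0],0.2],[0.9,[0,0,0],0.2]])

```text
time_s: 22.0
eef_pos: [0.5299, 0.2474, 0.0361]
tcp_rot: [[0.998, 0.0, 0.064], [-0.064, -0.001, 0.998], [0.0, -1.0, -0.001]]
force: [-0.5, -5.8, 3.5]
width: 0.154
```

```bash
python3 - <<'E'
from pose import *
kn()
E
```

```text
t 22.0 ang -3.66 pos [0.5299 0.2474 0.0361] F [-0.5 -5.8  3.5] T [-0.981 -0.086  0.278] j6 21.01 e6 -0.029 w 0.1537
```

Emit:
carry_out(motion=[[0.9,[0,0,0],0.2],[0.9,[0,0,0],0.2]])

```text
time_s: 22.2
eef_pos: [0.5298, 0.2474, 0.0361]
tcp_rot: [[0.995, 0.0, 0.104], [-0.104, -0.001, 0.995], [0.0, -1.0, -0.001]]
force: [-0.2, -5.2, 4.9]
width: 0.153
```

```bash
python3 - <<'E'
from pose import *
kn()
E
```

```text
t 22.2 ang -5.95 pos [0.5298 0.2474 0.0361] F [-0.2 -5.2  4.9] T [-0.958 -0.056  0.297] j6 23.3 e6 0.016 w 0.1525
```

Contact came at about −2.5°. The moving moment is up 0.07–0.08 N m, which means about 6–7 N. I'm adding 0.03 rad to reach about 9 N.

Emit:
carry_out(motion=[[0.9,[0,0,0],0.15],[0.9,[0,0,0],0.15]])

```text
time_s: 22.4
eef_pos: [0.5299, 0.2474, 0.0361]
tcp_rot: [[0.991, 0.0, 0.133], [-0.133, -0.001, 0.991], [0.0, -1.0, -0.001]]
force: [-0.7, -6.3, 3.5]
width: 0.151
```

```bash
python3 - <<'E'
from pose import *
kn()
E
```

```text
t 22.4 ang -7.65 pos [0.5299 0.2474 0.0361] F [-0.7 -6.3  3.5] T [-0.924 -0.075  0.287] j6 25.0 e6 0.112 w 0.1506
```

Emit:
carry_out(motion=[[0.9,[0,0,0],0],[0.9,[0,0,0],0],[0.9,[0,0,0],0]])

```text
time_s: 22.7
eef_pos: [0.5298, 0.2474, 0.0361]
tcp_rot: [[0.991, -0.0, 0.133], [-0.133, -0.001, 0.991], [0.0, -1.0, -0.001]]
force: [-0.7, -5.2, 4.7]
width: 0.156
```

```bash
python3 - <<'E'
from pose import *
kn()
E
```

```text
t 22.7 ang -7.64 pos [0.5298 0.2474 0.0361] F [-0.7 -5.2  4.7] T [-0.975 -0.097  0.149] j6 24.98 e6 0.161 w 0.1559
```

It's estimated at 8–9 N from the angle past contact, and the moment agrees. I'm releasing and rising straight up.

Emit:
carry_out(motion=[[0.75,[0,0,0],0],[0.6,[0,0,0],0],[0.5,[0,0,0],0],[0.42,[0,0,0],0],[0.42,[0,0,0],0],[0.42,[0,0,0],0]], squeeze=30)

```text
time_s: 23.3
eef_pos: [0.5296, 0.2479, 0.0357]
tcp_rot: [[0.991, -0.0, 0.133], [-0.133, 0.0, 0.991], [-0.0, -1.0, 0.0]]
force: [0.3, 0.4, -0.3]
width: 0.29
```

Emit:
carry_out(motion=[[0.42,[0,-0.1,0],0],[0.42,[0,-0.1,0],0],[0.42,[0,-0.1,0],0],[0.42,[0,-0.2,0],0],[0.42,[0,-0.3,0],0],[0.42,[0,-0.3,0],0],[0.42,[0,-0.3,0],0],[0.42,[0,0,0],0],[0.42,[0,0,0],0],[0.42,[0,0,0],0]])

```text
time_s: 24.3
eef_pos: [0.5291, 0.2475, 0.175]
tcp_rot: [[0.991, -0.001, 0.134], [-0.134, -0.0, 0.991], [-0.001, -1.0, -0.001]]
force: [-0.5, 0.6, 0.2]
width: 0.293
```

```bash
python3 - <<'E'
from pose import *
s=kn()
im=snap('wrist','w20.png')
im=snap('top','t20.png')
cv2.imwrite('pics/t20c.png',cv2.resize(im[180:260,190:330,::-1],None,fx=5.5,fy=5.5,interpolation=cv2.INTER_CUBIC))
im=snap('scene','s20.png')
cv2.imwrite('pics/s20c.png',cv2.resize(im[120:220,270:410,::-1],None,fx=5.5,fy=5.5,interpolation=cv2.INTER_CUBIC))
E
```

```text
t 24.3 ang -7.68 pos [0.5291 0.2475 0.175 ] F [-0.5  0.6  0.2] T [0.005 0.007 0.068] j6 25.01 e6 -0.0 w 0.2933
```

View pics/w20.png

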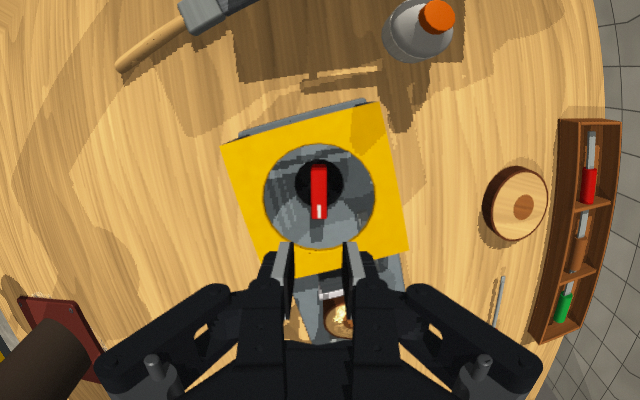

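View pics/t20c.png

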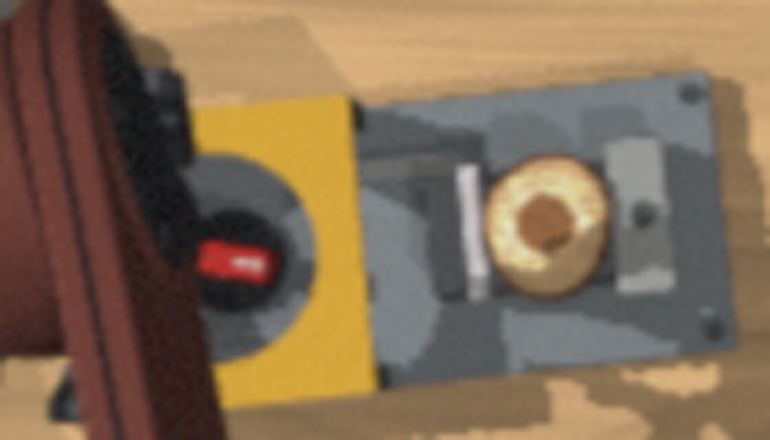

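View pics/s20c.png

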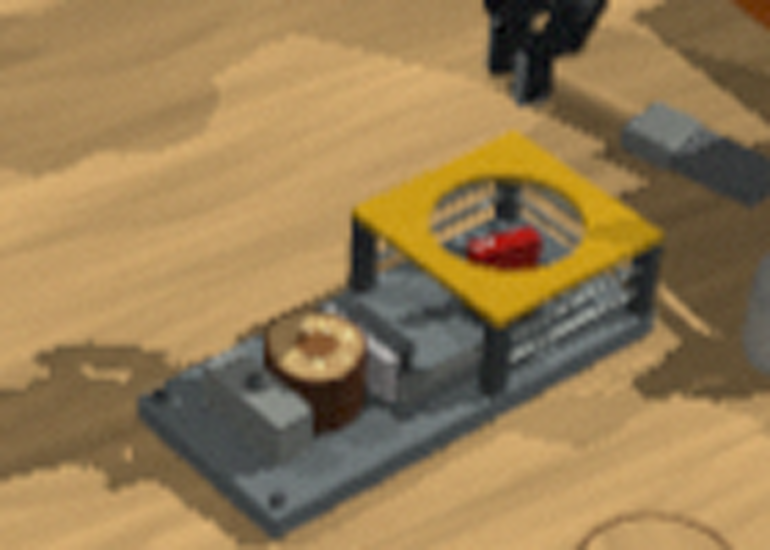

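The bar is still parallel to the fingers at (319,190), so the knob hasn't sprung back. The slice sits flat between the jaw and the stop, and the arm is clear. Handing in.

```bash
python3 - <<'E'
from pose import *
print(arm.close_job())
E
```

```text
the job is handed in; nothing more can be done
None
```

The slice is lying flat on the clamp bed, held between the jaws at an estimated 8–9 N. I handed the job in at about 24.5 s, well under the 67 s limit; no verdict was reported.

- **Placing:** I gripped the slice at an opening of about 64 mm, set it between the jaws and let go. Pictures after release showed it flat, with free space to both jaws.
- **Clamping:** I reached through the guard, pinched the red bar and turned the knob about 1.83 rad clockwise. Contact came after about 1.73 rad.
- **Force estimate:** There is no direct force reading.
    - The angle turned past contact gives about 8 N.
    - The rise in moment before the last 0.03 rad gave 6–7 N, which would put the end near 9 N. The last moving reading did not confirm that rise: it gave about 6 N and was noisy.
- **Last checks:** After release the knob bar had not turned back, and the slice sat upright against the stop with the jaw on it. The arm was clear, with forces around zero.
- **Disagreements:**
    - The knob position from different cameras differed by 2–5 mm; I used a value close to the wrist camera's.
    - While turning, a steady side force of 5–7 N acted on the knob, probably because the grip was slightly off-centre. It vanished on release.
- **Bystanders:** I did not measure them at the end. The ones in the last pictures look unmoved, and the hand did not come near any.

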